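# Find the free wells of a cooling block by touch, load the sample cups and cover them

## Task

Some wells of the cooling block already hold a sample hidden under their grey plate, so first press the plate of every one of the six wells down firmly as far as it will go: where a well is empty its plate goes all the way to the bottom. Then stand each open sample cup upright in an empty well of its own, fully down on the plate, and close each cup with one of the mouth-down covers, set squarely rim on rim. Do not disturb the reagent bottle, the stand or the tweezers.

Things in the scene. Friction and masses are not known exactly. Their poses are not given: they have to be found in the camera images.
- block: Fixed aluminium cooling block standing on the bench, 184 mm (its x) by 270 mm (its y) by 60 mm high, with a 2 by 3 grid of square wells 60 mm wide at 86 mm pitch. Origin: centre of its underside, z up.
- well0 (a point): Centre of the mouth of well 0, at the level of the block's top face (60 mm above the bench); axes as the block's. The well is 60 mm square with sides parallel to the block's.
- well1 (a point): Centre of the mouth of well 1, at the level of the block's top face (60 mm above the bench); axes as the block's. The well is 60 mm square with sides parallel to the block's.
- well2 (a point): Centre of the mouth of well 2, at the level of the block's top face (60 mm above the bench); axes as the block's. The well is 60 mm square with sides parallel to the block's.
- well3 (a point): Centre of the mouth of well 3, at the level of the block's top face (60 mm above the bench); axes as the block's. The well is 60 mm square with sides parallel to the block's.
- well4 (a point): Centre of the mouth of well 4, at the level of the block's top face (60 mm above the bench); axes as the block's. The well is 60 mm square with sides parallel to the block's.
- well5 (a point): Centre of the mouth of well 5, at the level of the block's top face (60 mm above the bench); axes as the block's. The well is 60 mm square with sides parallel to the block's.
- plate0 (a joint): How far the grey sliding plate in well 0 has been pushed down, in m. At 0 its top face is 6 mm below the well's mouth; it starts between 0 and 0.003. Friction holds it wherever it is left (about 3 N from above moves it, a cup's weight does not). Over a well that already holds a sample (hidden under the plate) it is stopped hard at 0.010; in an empty well it goes on down to its stop at 0.032 (top face 38 mm below the mouth, 22 mm above the bench).
- plate1 (a joint): How far the grey sliding plate in well 1 has been pushed down, in m. At 0 its top face is 6 mm below the well's mouth; it starts between 0 and 0.003. Friction holds it wherever it is left (about 3 N from above moves it, a cup's weight does not). Over a well that already holds a sample (hidden under the plate) it is stopped hard at 0.010; in an empty well it goes on down to its stop at 0.032 (top face 38 mm below the mouth, 22 mm above the bench).
- plate2 (a joint): How far the grey sliding plate in well 2 has been pushed down, in m. At 0 its top face is 6 mm below the well's mouth; it starts between 0 and 0.003. Friction holds it wherever it is left (about 3 N from above moves it, a cup's weight does not). Over a well that already holds a sample (hidden under the plate) it is stopped hard at 0.010; in an empty well it goes on down to its stop at 0.032 (top face 38 mm below the mouth, 22 mm above the bench).
- plate3 (a joint): How far the grey sliding plate in well 3 has been pushed down, in m. At 0 its top face is 6 mm below the well's mouth; it starts between 0 and 0.003. Friction holds it wherever it is left (about 3 N from above moves it, a cup's weight does not). Over a well that already holds a sample (hidden under the plate) it is stopped hard at 0.010; in an empty well it goes on down to its stop at 0.032 (top face 38 mm below the mouth, 22 mm above the bench).
- plate4 (a joint): How far the grey sliding plate in well 4 has been pushed down, in m. At 0 its top face is 6 mm below the well's mouth; it starts between 0 and 0.003. Friction holds it wherever it is left (about 3 N from above moves it, a cup's weight does not). Over a well that already holds a sample (hidden under the plate) it is stopped hard at 0.010; in an empty well it goes on down to its stop at 0.032 (top face 38 mm below the mouth, 22 mm above the bench).
- plate5 (a joint): How far the grey sliding plate in well 5 has been pushed down, in m. At 0 its top face is 6 mm below the well's mouth; it starts between 0 and 0.003. Friction holds it wherever it is left (about 3 N from above moves it, a cup's weight does not). Over a well that already holds a sample (hidden under the plate) it is stopped hard at 0.010; in an empty well it goes on down to its stop at 0.032 (top face 38 mm below the mouth, 22 mm above the bench).
- cup0_mid (a point): Sample cup 0 (may be absent): white open straight cylinder, mouth up, outside diameter 54 mm, 90 mm tall, wall 4 mm, about 100 g, standing on the bench beside the block. Point: on its axis half-way up (45 mm above its foot); z along the axis to the mouth. Seated on a fully lowered plate it stands 52 mm out of the well, its rim 112 mm above the bench.
- cup1_mid (a point): Sample cup 1 (may be absent): white open straight cylinder, mouth up, outside diameter 54 mm, 90 mm tall, wall 4 mm, about 100 g, standing on the bench beside the block. Point: on its axis half-way up (45 mm above its foot); z along the axis to the mouth. Seated on a fully lowered plate it stands 52 mm out of the well, its rim 112 mm above the bench.
- cup2_mid (a point): Sample cup 2 (may be absent): white open straight cylinder, mouth up, outside diameter 54 mm, 90 mm tall, wall 4 mm, about 100 g, standing on the bench beside the block. Point: on its axis half-way up (45 mm above its foot); z along the axis to the mouth. Seated on a fully lowered plate it stands 52 mm out of the well, its rim 112 mm above the bench.
- cover0_mid (a point): Cover 0: white cylinder of the same bore, only 60 mm tall, standing mouth down (closed end up) on the bench beside the block; outside diameter 54 mm, wall 4 mm, with a weighted eight-sided flange 70 mm across and 5 mm thick round its mouth, about 90 g. Point: on its axis half-way up (30 mm above its rim); z up towards the closed end. There are always more covers than cups: all are alike, any will do, and spares are simply left over.
- cover1_mid (a point): Cover 1: white cylinder of the same bore, only 60 mm tall, standing mouth down (closed end up) on the bench beside the block; outside diameter 54 mm, wall 4 mm, with a weighted eight-sided flange 70 mm across and 5 mm thick round its mouth, about 90 g. Point: on its axis half-way up (30 mm above its rim); z up towards the closed end. There are always more covers than cups: all are alike, any will do, and spares are simply left over.
- cover2_mid (a point): Cover 2: white cylinder of the same bore, only 60 mm tall, standing mouth down (closed end up) on the bench beside the block; outside diameter 54 mm, wall 4 mm, with a weighted eight-sided flange 70 mm across and 5 mm thick round its mouth, about 90 g. Point: on its axis half-way up (30 mm above its rim); z up towards the closed end. There are always more covers than cups: all are alike, any will do, and spares are simply left over.
- cover3_mid (a point): Cover 3: white cylinder of the same bore, only 60 mm tall, standing mouth down (closed end up) on the bench beside the block; outside diameter 54 mm, wall 4 mm, with a weighted eight-sided flange 70 mm across and 5 mm thick round its mouth, about 90 g. Point: on its axis half-way up (30 mm above its rim); z up towards the closed end. There are always more covers than cups: all are alike, any will do, and spares are simply left over.
- reagent: Bystander: reagent bottle, 70 mm across, 130 mm tall; origin at the centre of its foot.
- stand: Bystander: low stand, aluminium foot 100 by 170 mm, two posts and a black bar with small vials at 130 mm height, about 155 mm tall; origin at the centre of its foot.
- tweezers: Bystander: 130 mm steel tweezers lying on the bench beyond the block; origin at their middle.
There are look-alikes about, which are no part of the job. What is shaped like the part that bears cup2_mid but purple is not meant.

How it is judged (in metres and radians):
On the way:
1. all six plates have been pressed down (each by more than 7 mm; a full well stops at 10 mm, an empty one at 32 mm) while every cup is still outside the block (value of joint each of plate0, plate1, plate2, plate3, plate4, plate5 above 0.007 m and horizontal distance between each of cup0_mid, cup1_mid, cup2_mid and block above 0.13 m), for 0.2 s.
At the end, for the whole second after the job is handed in: Every cup present stands upright (within 0.08 rad) in an empty well, fully down on the lowered plate (its middle 60 to 73 mm above the bench), and has a cover on it mouth down, rim on rim: axes within 9 mm, the cover's middle 136 to 148 mm above the bench, tilted less than 0.08 rad; all at rest (horizontal distance between each of cup0_mid, cup1_mid, cup2_mid and block below 0.12 m and height (world z) of cup0_mid between 0.06 and 0.073 m and angle between each of cup0_mid, cup1_mid, cup2_mid's own z axis and vertical below 0.08 rad and ((horizontal distance between cover0_mid and cup0_mid below 0.009 m and height (world z) of cover0_mid between 0.136 and 0.148 m and angle between cover0_mid's own z axis and vertical below 0.08 rad) or (horizontal distance between cover1_mid and cup0_mid below 0.009 m and height (world z) of cover1_mid between 0.136 and 0.148 m and angle between cover1_mid's own z axis and vertical below 0.08 rad) or (horizontal distance between cover2_mid and cup0_mid below 0.009 m and height (world z) of cover2_mid between 0.136 and 0.148 m and angle between cover2_mid's own z axis and vertical below 0.08 rad) or (horizontal distance between cover3_mid and cup0_mid below 0.009 m and height (world z) of cover3_mid between 0.136 and 0.148 m and angle between cover3_mid's own z axis and vertical below 0.08 rad)) and linear speed of each of cup0, cup1, cup2, cover0, cover1, cover2, cover3 below 0.02 m/s and height (world z) of cup1_mid between 0.06 and 0.073 m and ((horizontal distance between cover0_mid and cup1_mid below 0.009 m and height (world z) of cover0_mid between 0.136 and 0.148 m and angle between cover0_mid's own z axis and vertical below 0.08 rad) or (horizontal distance between cover1_mid and cup1_mid below 0.009 m and height (world z) of cover1_mid between 0.136 and 0.148 m and angle between cover1_mid's own z axis and vertical below 0.08 rad) or (horizontal distance between cover2_mid and cup1_mid below 0.009 m and height (world z) of cover2_mid between 0.136 and 0.148 m and angle between cover2_mid's own z axis and vertical below 0.08 rad) or (horizontal distance between cover3_mid and cup1_mid below 0.009 m and height (world z) of cover3_mid between 0.136 and 0.148 m and angle between cover3_mid's own z axis and vertical below 0.08 rad)) and height (world z) of cup2_mid between 0.06 and 0.073 m and ((horizontal distance between cover0_mid and cup2_mid below 0.009 m and height (world z) of cover0_mid between 0.136 and 0.148 m and angle between cover0_mid's own z axis and vertical below 0.08 rad) or (horizontal distance between cover1_mid and cup2_mid below 0.009 m and height (world z) of cover1_mid between 0.136 and 0.148 m and angle between cover1_mid's own z axis and vertical below 0.08 rad) or (horizontal distance between cover2_mid and cup2_mid below 0.009 m and height (world z) of cover2_mid between 0.136 and 0.148 m and angle between cover2_mid's own z axis and vertical below 0.08 rad) or (horizontal distance between cover3_mid and cup2_mid below 0.009 m and height (world z) of cover3_mid between 0.136 and 0.148 m and angle between cover3_mid's own z axis and vertical below 0.08 rad))); the robot touches nothing.
It fails at once if the reagent is moved more than 40 mm (distance of reagent from where it was at the start of the episode above 0.04 m).
It fails at once if the stand is moved more than 40 mm (distance of stand from where it was at the start of the episode above 0.04 m).
It fails at once if the tweezers is moved more than 40 mm (distance of tweezers from where it was at the start of the episode above 0.04 m).
Of old0, old1, old2, old3, old4, old5 only 2 to 3 are there at a start; the rules pass over those that are not, and their reading is None.
Of cup0, cup1, cup2 only 2 to 3 are there at a start; the rules pass over those that are not, and their reading is None.
At some moment in a run one of cover0, cover1, cover2, cover3 may be knocked a few centimetres aside while the robot is not near it.
It also fails if it takes over 210 s, if anything falls off the work surface, if the arm or the gripper's body presses on something with over 40 N, if the wrist force passes 120 N, or if a joint passes its speed limit or range.

## Robot

A 6-joint arm with a two-finger parallel gripper is mounted at the origin on the work surface. World frame = base frame: x ahead of the robot, y to its left, z up, the work surface at z = 0. Lengths are in mm, angles in rad, forces in N, time in s.
With the tool pointing down it reaches from about 400 to 925 mm from the base axis. Payload 3.4 kg.
Tool frame: the origin (TCP) lies on the centre line of the jaws, within the pads' length; the fingertips stand 19 mm ahead of it and the grasp point (between the pads) is the TCP (env.finger_overhang is the distance from the TCP to the fingertips, in mm); z points along the fingers, y is the line along which they close (so a half turn about z gives the same grasp; the last joint's range is limited). The gripper opens to 85 mm and grips with 20 to 120 N. Pads are 22 mm wide; open, the fingers measure 114 mm over their backs; the gripper's body (76 mm by 85 mm) begins 54 mm behind the grasp point. The pads swing forward as they close: fully open they stand 13 mm farther back than shut.
Start: joints at [1.254, 0.307, 1.506, -0, 1.328, -0.073], TCP at [138.824, 557.996, 250.305] pointing down, gripper open.
Joint ranges: [-3.12, 3.12], [-1.05, 2.28], [0.14, 2.33], [-1.42, 4.57], [0.1, 2.73], [-2.68, 2.68]. Speed limits (rad/s): [2.57, 2.57, 3.14, 3.14, 3.14, 3.14].

## Interface

Orientations are given as a rotation vector (axis times angle).
In Python, from workcell import env gives the robot as it stands. The module is installed in compiled form; this text tells all that it offers.
- The arm moves only by the shell command python3 -m creep 'ROWS' [FORCE]. ROWS is JSON, a list that holds one entry, the list of rows, each a list of 7 numbers: the turn, a rotation vector about the tool's x, y, z in rad, then the shift along the tool's x, y, z in cm, then the opening in per cent of the stroke, from 0 (shut) to 100 (fully open). A call has 1 to 12 rows; each row is the pose to reach, as a shift and turn from the pose commanded when the call began, along the tool's axes at that moment; what a row does not reach only later rows make up. A row lasts 1/12 s, in which the tool goes at most 41.7 mm and 7.16 degrees, less where a joint would pass 70% of its speed; a pose out of reach is approached as far as the arm can. A call with a gripper value outside its range is refused whole. The fingers move at their own pace and stop on an object; FORCE is the grip in N (left out, the last holds). Time passes only in rows, so rows that repeat a pose let the fingers close. It gives the time, the measured TCP pose, the force, the opening and the grip force at its end, in the units of the state.
- env.observe(): the state, without advancing time (a new reading comes with each control period).
- env.camera(name): name is "scene" or "top" or "wrist"; returns the picture (400x640x3 uint8, red, green, blue); there is no depth.
- env.camera_model(name): a dict with "K" (3x3 intrinsics, pixels), "extrinsics" (4x4, takes a point from world to camera coordinates); the wrist camera has in their place "mount" (4x4, takes a point from camera to tool coordinates, whose origin is the TCP and whose axes are the flange's). Camera axes: x right, y up, looking along -z (the intrinsics and any distortion apply to the point x, -y, -z); pixel columns grow to the right and rows downward; lengths in mm; the calibration is good to about 2 mm. A picture is of the moment at which its call begins: read the wrist's pose just before it. camera_model takes no time and is no camera call.
- env.close_job(): hands the job in; it is judged then, once.
The state is a dict: "clock": time; "joint_pos": joint angles; "qvel": joint speeds; "effort": joint torques, N m; "ee_pos": TCP position; "tcp_rot": TCP orientation; "wrist_force": force on the tool from outside, world axes, zero at the start; "torque": the same for the moment, N m; "width": opening from 0.0 (shut) to 1.0 (fully open); "grasp_force": force on a finger pad.
Only numpy, scipy, OpenCV 4.12 (cv2) and the standard library are available. Lean on these libraries where they do the work, as an engineer would, in place of code of your own. Each camera call takes 0.05 s, during which the arm holds its last target. There are 200 camera calls.

## Working session

There is one attempt and no reset: what is moved stays moved. The work goes in short steps, Python scripts to look and compute and a shell command to move; the robot and the scene stay as the last step left them, time stands still between calls to the robot, and variables do not carry over. Pictures are saved under pics/ and viewed, at most 14 in all, crops included, and the job is handed in when it is done.

```bash
mkdir -p pics; cat > h.py <<'E'
import numpy as np, cv2
from workcell import env
from scipy.spatial.transform import Rotation as R
def cam(name):
    s=env.observe(); im=env.camera(name); m=env.camera_model(name)
    K=np.array(m["K"])
    if "extrinsics" in m: E=np.array(m["extrinsics"])
    else:
        T=np.eye(4);T[:3,:3]=R.from_rotvec(s["tcp_rot"]).as_matrix();T[:3,3]=s["ee_pos"]
        E=np.linalg.inv(T@np.array(m["mount"]))
    return im,K,E,m
def ray(K,E,uv,z):
    uv=np.atleast_2d(np.array(uv,float))
    d=np.c_[uv,np.ones(len(uv))]@np.linalg.inv(K).T*[1,-1,-1]
    Rw=E[:3,:3].T; c=-Rw@E[:3,3]; d=d@Rw.T
    return c+d*((z-c[2])/d[:,2])[:,None]
def proj(K,E,P):
    P=np.atleast_2d(P); p=(P@E[:3,:3].T+E[:3,3])*[1,-1,-1]; q=p@K.T; return q[:,:2]/q[:,2:]
def save(im,n): cv2.imwrite("pics/"+n,im[:,:,::-1])
E
python3 - <<'E'
from h import *
for n in ["top","scene","wrist"]:
    im,K,E,m=cam(n); save(im,n+"0.png"); print(n,{k:np.round(v,3).tolist() if not isinstance(v,str) else v for k,v in m.items()})
s=env.observe();print(s["ee_pos"],s["tcp_rot"],s["wrist_force"],s["width"])
E
```

```text
top {'K': [[497.218, 0.0, 318.585], [0.0, 497.218, 195.265], [0.0, 0.0, 1.0]], 'extrinsics': [[0.026, -1.0, 0.003, -65.566], [0.992, 0.027, 0.121, -610.031], [-0.121, 0.0, 0.993, -1327.406], [0.0, 0.0, 0.0, 1.0]]}
scene {'K': [[514.237, 0.0, 317.42], [0.0, 514.237, 191.52], [0.0, 0.0, 1.0]], 'extrinsics': [[0.633, 0.774, -0.017, -338.022], [-0.606, 0.508, 0.612, 349.184], [0.482, -0.377, 0.791, -2067.609], [0.0, 0.0, 0.0, 1.0]]}
wrist {'K': [[298.892, 0.0, 315.875], [0.0, 298.892, 199.709], [0.0, 0.0, 1.0]], 'mount': [[-0.002, 0.963, 0.269, 68.565], [1.0, 0.001, 0.001, -0.214], [0.001, 0.269, -0.963, -123.179], [0.0, 0.0, 0.0, 1.0]]}
[138.67283161 557.51518564 249.5927007 ] [-3.82030700e-01 -3.11797578e+00  2.41952437e-03] [-0.00463026  0.34545771  0.76079863] 1.0035839757175453
```

View pics/top0.png

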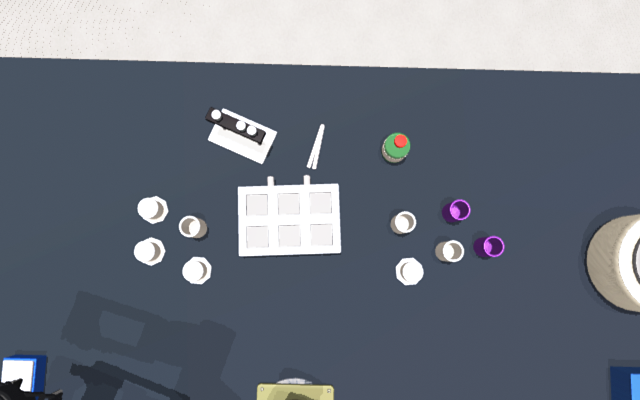

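View pics/scene0.png

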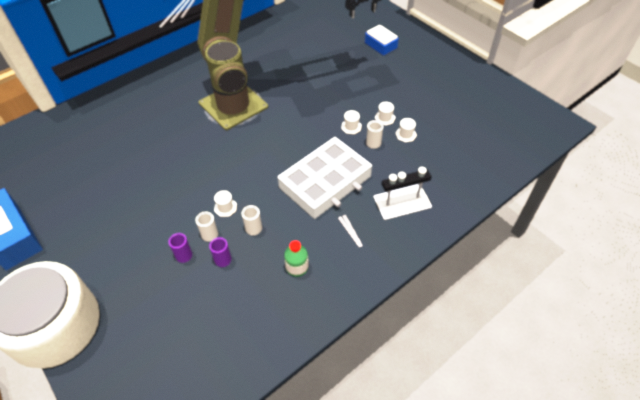

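Top view: block at about (289,220). Open white cups at (192,227), (403,223) and (451,251). Covers with octagonal flanges at (152,209), (149,251), (197,271) and (409,271). Possible mix-ups: the purple cups at (459,210) and (493,246), the vials on the stand at (216–252,115–130), and the reagent bottle at (396,148). I take only the white cups. The scene view agrees: cups at (375,134), (207,227) and (251,220).

```bash
cat > coarse.py <<'E'
from h import *
im,K,E,m=cam("top")
hsv=cv2.cvtColor(im,cv2.COLOR_RGB2HSV)
mask=((hsv[:,:,2]>110)&(hsv[:,:,1]<110)).astype(np.uint8)*255
mask[:90]=0;mask[340:]=0;mask[:,:100]=0;mask[:,540:]=0
cs,_=cv2.findContours(mask,cv2.RETR_EXTERNAL,cv2.CHAIN_APPROX_NONE)
for c in cs:
    if cv2.contourArea(c)<150: continue
    (u,v),r=cv2.minEnclosingCircle(c); x,y,w,h=cv2.boundingRect(c)
    print(round(u),round(v),"r%.1f"%r,w,h,"area",cv2.contourArea(c),"z45",ray(K,E,(u,v),45)[0].round(),"z30",ray(K,E,(u,v),30)[0].round())
    if cv2.contourArea(c)>3000:
        q=cv2.boxPoints(cv2.minAreaRect(c)); P=ray(K,E,q,60); print("block",P.round(1).tolist(),"c",P.mean(0))
print("R",R.from_rotvec(env.observe()["tcp_rot"]).as_matrix().round(3).tolist(), "cam at",(-E[:3,:3].T@E[:3,3]).round())
big=cv2.resize(im[100:300,120:520],None,fx=2,fy=2,interpolation=cv2.INTER_CUBIC);save(big,"crop1.png")
E
python3 coarse.py
```

```text
409 271 r14.8 29 29 area 612.0 z45 [ 412. -297.   45.] z30 [ 412. -299.   30.]
196 270 r15.3 30 29 area 630.0 z45 [400. 272.  45.] z30 [400. 276.  30.]
450 251 r14.7 30 24 area 501.0 z45 [ 469. -406.   45.] z30 [ 469. -410.   30.]
149 251 r16.1 33 29 area 662.0 z45 [447. 403.  45.] z30 [447. 408.  30.]
192 227 r14.3 29 23 area 485.0 z45 [515. 291.  45.] z30 [516. 295.  30.]
403 222 r13.2 27 23 area 435.0 z45 [ 543. -280.   45.] z30 [ 544. -283.   30.]
152 208 r15.9 32 30 area 644.5 z45 [562. 401.  45.] z30 [564. 406.  30.]
288 220 r61.3 105 83 area 7227.0 z45 [541.  31.  45.] z30 [542.  32.  30.]
block [[654.5, 177.3, 60.0], [671.4, -102.5, 60.0], [455.7, -114.2, 60.0], [439.5, 160.3, 60.0]] c [555.26868534  30.23436584  60.        ]
396 147 r15.3 29 30 area 596.5 z45 [ 751. -259.   45.] z30 [ 754. -262.   30.]
317 146 r23.2 19 46 area 326.0 z45 [747. -40.  45.] z30 [751. -40.  30.]
240 134 r36.6 71 57 area 1686.5 z45 [776. 172.  45.] z30 [780. 174.  30.]
R [[-0.97, 0.241, -0.0], [0.241, 0.97, -0.001], [0.0, -0.001, -1.0]] cam at [ 446.  -49. 1392.]
```

View pics/crop1.png

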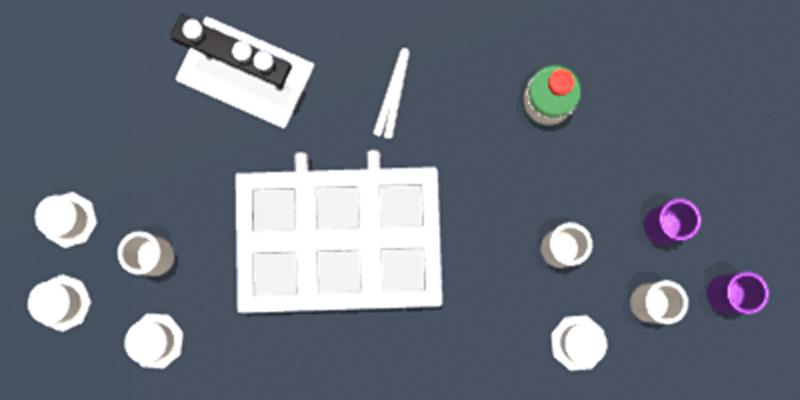

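View pics/wrist0.png

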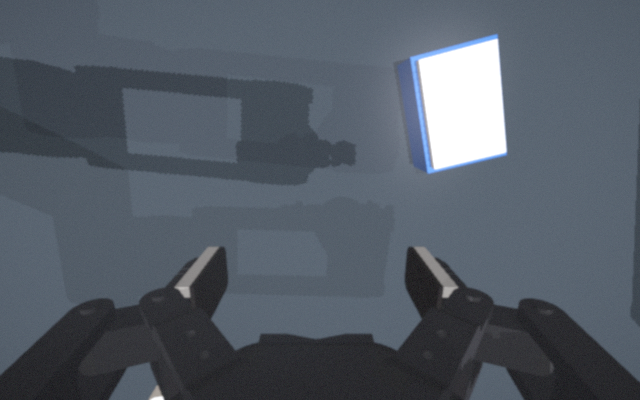

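```bash
python3 - <<'E'
from h import *
im,K,E,m=cam("top")
hsv=cv2.cvtColor(im,cv2.COLOR_RGB2HSV)
mask=((hsv[:,:,2]>150)&(hsv[:,:,1]<60)).astype(np.uint8)*255
mask[:,:225]=0;mask[:,355:]=0;mask[:170]=0;mask[270:]=0
mask=cv2.morphologyEx(mask,cv2.MORPH_OPEN,np.ones((9,9)))
c=max(cv2.findContours(mask,cv2.RETR_EXTERNAL,cv2.CHAIN_APPROX_NONE)[0],key=cv2.contourArea)
P=ray(K,E,c[:,0]+0.0,60)[:,:2].astype(np.float32)
r=cv2.minAreaRect(P);print(r)
# wells: slightly darker interior
g=cv2.cvtColor(im,cv2.COLOR_RGB2GRAY)
print(g[190:255:4,240:340:4])
E
```

```text
((542.381103515625, 29.17919158935547), (188.02557373046875, 273.6752624511719), 3.294375419616699)
[[255 255 255 255 255 255 255 255 255 255 255 255 255 255 255 255 255 255
  255 255 255 255 255 255 255]
 [255 255 230 226 223 199 198 255 255 255 248 247 249 243 243 255 255 255
  244 245 244 245 244 255 255]
 [255 255 243 243 243 243 243 255 255 255 244 244 244 244 244 255 255 255
  244 244 243 243 243 255 255]
 [255 255 243 243 243 243 243 255 255 255 244 244 244 244 244 255 255 255
  243 243 244 243 243 255 255]
 [255 255 244 243 243 243 243 255 255 255 244 244 244 244 244 255 255 255
  244 244 244 244 244 255 255]
 [255 255 244 243 243 244 244 255 255 255 245 244 245 245 244 255 255 255
  244 244 245 244 244 255 255]
 [255 255 245 246 240 237 238 255 255 255 248 253 245 249 241 255 255 255
  254 254 255 255 255 255 255]
 [255 255 255 255 255 255 255 255 255 255 255 255 255 255 255 255 255 255
  255 255 255 255 255 255 255]
 [255 255 255 255 255 255 255 255 255 255 255 255 255 255 255 255 255 255
  255 255 255 255 255 255 255]
 [255 255 224 203 190 202 223 254 255 255 250 243 244 244 244 255 255 255
  246 245 245 245 245 248 255]
 [255 255 243 243 243 244 244 236 255 255 246 244 245 245 244 248 255 255
  246 244 244 244 244 235 255]
 [255 255 243 243 243 244 244 236 255 255 246 244 244 244 245 240 255 255
  245 244 245 244 244 221 255]
 [255 255 245 243 244 244 244 238 255 255 245 244 244 244 244 230 255 255
  246 244 244 244 244 204 255]
 [255 255 242 243 244 244 245 234 255 255 243 244 244 244 245 214 255 255
  243 244 244 244 244 185 255]
 [255 255 243 245 241 242 237 217 255 255 247 252 247 248 247 248 255 255
  255 254 255 255 255 255 255]
 [255 255 255 255 255 255 255 255 255 255 255 255 255 255 255 255 255 255
  255 255 255 255 255 255 255]
 [255 255 255 255 255 255 255 255 255 255 255 241 224 219 179 139 128 107
   95  76  69  54  50  50  49]]
```

```bash
cat > go.py <<'E'
import sys
from h import *
# usage: go.py x y z yaw ; print turn (rad) and shift (cm) in tool axes
def delta(x,y,z,yaw):
    s=env.observe(); M=R.from_rotvec(s["tcp_rot"])
    yw=np.deg2rad(yaw); X=np.array([np.cos(yw),np.sin(yw),0]);Z=np.array([0,0,-1.]);T=R.from_matrix(np.c_[X,np.cross(Z,X),Z])
    t=(M.inv()*T).as_rotvec(); d=M.inv().apply(np.array([x,y,z])-s["ee_pos"])/10
    return t.round(4).tolist(),d.round(2).tolist()
if __name__=="__main__":
    s=env.observe();print("at",s["ee_pos"].round(1),"t",round(s["clock"],2),"F",s["wrist_force"].round(1),"w",round(s["width"],3),"g",round(s["grasp_force"],1))
    print(*delta(*map(float,sys.argv[1:5])))
E
python3 go.py 542 -20 300 93.3
python3 -m creep '[[[0,0,1.27,-51,-45,-5,0],[0,0,1.27,-51,-45,-5,0],[0,0,1.27,-51,-45,-5,0],[0,0,1.27,-51,-45,-5,0],[0,0,1.27,-51,-45,-5,0],[0,0,1.27,-51,-45,-5,0],[0,0,1.27,-51,-45,-5,0],[0,0,1.27,-51,-45,-5,0],[0,0,1.27,-51,-45,-5,0],[0,0,1.27,-51,-45,-5,0],[0,0,1.27,-51,-45,-5,0],[0,0,1.27,-51,-45,-5,0]]]'
python3 go.py 542 -20 300 93.3
```

```text
at [138.7 557.7 249.9] t 0.25 F [ 0.1  0.5 -0.2] w 1.001 g 0.0
[-0.0009, 0.0006, 1.2694] [-53.08, -46.33, -4.97]
clock: 1.25
ee_pos: [422.6, 145.6, 287.3]
tcp_rot: [2.159, 2.282, 0.001]
wrist_force: [0.2, 0.6, 1.0]
width: 0.002
grasp_force: 0.0
at [422.6 145.6 287.3] t 1.25 F [0.2 0.6 1. ] w 0.002 g 0.0
[0.0005, -0.0002, -0.0018] [-17.2, 11.0, -1.27]
```

```bash

python3 -m creep '[[[0,0,0,-17.2,11,-1.3,0],[0,0,0,-17.2,11,-1.3,0],[0,0,0,-17.2,11,-1.3,0],[0,0,0,-17.2,11,-1.3,0],[0,0,0,-17.2,11,-1.3,0],[0,0,0,-17.2,11,-1.3,0],[0,0,0,-17.2,11,-1.3,0],[0,0,0,-17.2,11,-1.3,0]]]'
python3 - <<'E'
from h import *
im,K,E,m=cam("wrist");save(im,"wblk.png")
print(env.observe()["ee_pos"])
c=np.array([542.4,29.2]);a=np.deg2rad(3.3);Q=np.array([[np.cos(a),-np.sin(a)],[np.sin(a),np.cos(a)]])
for bx in(43,-43):
  for by in (86,0,-86): p=c+Q@[bx,by];print(p.round(1),proj(K,E,[[*p,60]]).round())
g=cv2.cvtColor(im,cv2.COLOR_RGB2GRAY)
E
```

```text
clock: 1.92
ee_pos: [541.0, -17.7, 299.4]
tcp_rot: [-2.157, -2.282, 0.001]
wrist_force: [0.5, 0.7, 0.2]
width: 0.0
grasp_force: 0.0
[540.60120048 -17.08919942 299.56508658]
[580.4 117.5] [[359.  56.]]
[585.3  31.7] [[357. 135.]]
[590.3 -54.2] [[354. 204.]]
[494.5 112.6] [[282.  56.]]
[499.5  26.7] [[284. 135.]]
[504.4 -59.1] [[286. 204.]]
```

View pics/wblk.png

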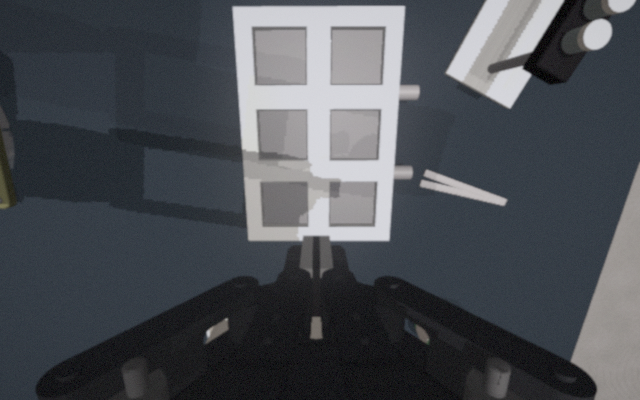

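The wrist view shows all six wells at the predicted pixels ((359,56) … (286,204)). I'll check the block's corners (234,7), (405,6), (390,241) and (248,241).

```bash
python3 - <<'E'
from h import *
im,K,E,m=cam("wrist")
P=ray(K,E,[(234,7),(405,6),(390,241),(248,241)],60)
print(P.round(1),P.mean(0).round(1))
print(np.linalg.norm(P-np.roll(P,1,0),axis=1))
E
python3 go.py 590.3 -54.2 80 93.3
```

```text
[[ 442.   158.1   60. ]
 [ 624.2  169.1   60. ]
 [ 641.3 -101.1   60. ]
 [ 455.5 -111.6   60. ]] [540.8  28.6  60. ]
[270.00867675 182.55681829 270.67467396 186.11225803]
at [540.5 -16.8 299.7] t 2.02 F [-0.1 -0.1  0.2] w -0.001 g 0.0
[-0.0012, -0.0007, 0.0005] [-4.04, 4.78, 21.96]
```

```bash

python3 -m creep '[[[0,0,0,-4,4.8,15,0],[0,0,0,-4,4.8,15,0],[0,0,0,-4,4.8,15,0],[0,0,0,-4,4.8,15,0],[0,0,0,-4,4.8,20,0],[0,0,0,-4,4.8,22,0],[0,0,0,-4,4.8,22.5,0],[0,0,0,-4,4.8,23,0],[0,0,0,-4,4.8,23.4,0],[0,0,0,-4,4.8,23.7,0],[0,0,0,-4,4.8,24,0],[0,0,0,-4,4.8,24,0]]]'
python3 go.py 590.3 -54.2 41 93.3; python3 -c "
from workcell import env; print(env.finger_overhang)"
```

```text
clock: 3.02
ee_pos: [592.9, -54.6, 63.0]
tcp_rot: [2.155, 2.282, 0.004]
wrist_force: [-4.8, 3.3, 10.4]
width: 0.004
grasp_force: 5.3
at [592.9 -54.6  63. ] t 3.02 F [-4.8  3.3 10.4] w 0.004 g 5.3
[0.0037, 0.0002, -0.0005] [0.06, -0.27, 2.2]
19.0
```

```bash

python3 -m creep '[[[0,0,0,0,0,0.2,0],[0,0,0,0,0,0.2,0],[0,0,0,0,0,0.4,0],[0,0,0,0,0,0.4,0]]]'
```

```text
clock: 3.35
ee_pos: [593.0, -54.6, 62.9]
tcp_rot: [2.154, 2.281, 0.006]
wrist_force: [-11.2, 3.7, 35.7]
width: -0.002
grasp_force: 17.8
```

```bash

python3 -m creep '[[[0,0,0,0,0,-2,0],[0,0,0,0,0,-4,0],[0,0,0,5,-0.1,-4,0],[0,0,0,8.6,-0.2,-4,0],[0,0,0,8.6,-0.2,-4,0],[0,0,0,8.6,-0.2,-2,0],[0,0,0,8.6,-0.2,-1.2,0],[0,0,0,8.6,-0.2,-0.8,0],[0,0,0,8.6,-0.2,-0.5,0],[0,0,0,8.6,-0.2,-0.2,0],[0,0,0,8.6,-0.2,-0.2,0]]]'
python3 go.py 585.3 31.7 41 93.3
```

```text
clock: 4.27
ee_pos: [585.4, 30.0, 57.9]
tcp_rot: [2.158, 2.283, 0.0]
wrist_force: [0.3, 0.2, 0.3]
width: -0.005
grasp_force: 0.1
at [585.4  30.   57.9] t 4.27 F [0.3 0.2 0.3] w -0.005 g 0.1
[0.0005, 0.0003, -0.0012] [0.17, 0.0, 1.69]
```

```bash

python3 -m creep '[[[0,0,0,0,0,0.5,0],[0,0,0,0,0,1,0],[0,0,0,0,0,1.4,0],[0,0,0,0,0,1.7,0],[0,0,0,0,0,1.9,0],[0,0,0,0,0,1.9,0],[0,0,0,0,0,1.9,0]]]'
```

```text
clock: 4.85
ee_pos: [585.4, 30.0, 40.9]
tcp_rot: [2.156, 2.283, 0.001]
wrist_force: [-2.5, -1.2, 16.8]
width: 0.001
grasp_force: 8.8
```

```bash

python3 -m creep '[[[0,0,0,0,0,-3,0],[0,0,0,0,0,-6,0],[0,0,0,5,0,-6,0],[0,0,0,8.7,0,-6,0],[0,0,0,8.7,0,-6,0],[0,0,0,8.7,0,-4,0],[0,0,0,8.7,0,-3.2,0],[0,0,0,8.7,0,-2.7,0],[0,0,0,8.7,0,-2.4,0],[0,0,0,8.7,0,-2.1,0],[0,0,0,8.7,0,-1.9,0],[0,0,0,8.7,0,-1.9,0]]]'
python3 go.py 580.4 117.5 41 93.3
```

```text
clock: 5.85
ee_pos: [579.7, 116.8, 57.6]
tcp_rot: [-2.158, -2.283, 0.001]
wrist_force: [-0.4, 0.6, 0.4]
width: 0.001
grasp_force: 0.0
at [579.7 116.8  57.6] t 5.85 F [-0.4  0.6  0.4] w 0.001 g 0.0
[-0.0008, 0.0005, -0.0011] [0.07, 0.07, 1.66]
```

Empty too. I'll press it to the bottom, then go to the next well, block (-43,86), at (494.5,112.6).

```bash

python3 -m creep '[[[0,0,0,0,0,0.5,0],[0,0,0,0,0,1,0],[0,0,0,0,0,1.4,0],[0,0,0,0,0,1.7,0],[0,0,0,0,0,1.9,0],[0,0,0,0,0,1.9,0],[0,0,0,0,0,1.9,0]]]'
python3 -m creep '[[[0,0,0,0,0,-3,0],[0,0,0,0,0,-6,0],[0,0,0,0,-5,-6,0],[0,0,0,0,-8.6,-6,0],[0,0,0,0,-8.6,-6,0],[0,0,0,0,-8.6,-4,0],[0,0,0,0,-8.6,-3.2,0],[0,0,0,0,-8.6,-2.7,0],[0,0,0,0,-8.6,-2.4,0],[0,0,0,0,-8.6,-2.1,0],[0,0,0,0,-8.6,-1.9,0],[0,0,0,0,-8.6,-1.9,0]]]'
python3 go.py 494.5 112.6 41 93.3
```

```text
clock: 6.43
ee_pos: [580.6, 116.9, 40.9]
tcp_rot: [2.156, 2.283, 0.001]
wrist_force: [-3.5, -3.0, 16.5]
width: 0.003
grasp_force: 8.4
clock: 7.43
ee_pos: [494.9, 112.7, 57.6]
tcp_rot: [2.157, 2.284, 0.001]
wrist_force: [0.1, -0.1, -0.5]
width: -0.001
grasp_force: 0.0
at [494.9 112.7  57.6] t 7.43 F [ 0.1 -0.1 -0.5] w -0.001 g 0.0
[0.0006, 0.0, -0.0006] [-0.0, -0.04, 1.66]
```

```bash

python3 -m creep '[[[0,0,0,0,0,0.5,0],[0,0,0,0,0,1,0],[0,0,0,0,0,1.4,0],[0,0,0,0,0,1.7,0],[0,0,0,0,0,1.9,0],[0,0,0,0,0,1.9,0],[0,0,0,0,0,1.9,0]]]'
python3 -m creep '[[[0,0,0,0,0,-3,0],[0,0,0,0,0,-6,0],[0,0,0,-5,0,-6,0],[0,0,0,-8.6,0,-6,0],[0,0,0,-8.6,0,-6,0],[0,0,0,-8.6,0,-4,0],[0,0,0,-8.6,0,-3.2,0],[0,0,0,-8.6,0,-2.7,0],[0,0,0,-8.6,0,-2.4,0],[0,0,0,-8.6,0,-2.1,0],[0,0,0,-8.6,0,-1.9,0],[0,0,0,-8.6,0,-1.9,0]]]'
python3 go.py 499.5 26.7 41 93.3
```

```text
clock: 8.02
ee_pos: [495.6, 112.8, 40.9]
tcp_rot: [2.156, 2.282, 0.004]
wrist_force: [-1.2, -0.9, 19.4]
width: 0.001
grasp_force: 9.7
clock: 9.02
ee_pos: [498.4, 26.7, 62.8]
tcp_rot: [2.153, 2.285, -0.001]
wrist_force: [-12.4, -4.4, 49.9]
width: 0.0
grasp_force: 24.7
at [498.4  26.7  62.8] t 9.02 F [-12.4  -4.4  49.9] w 0.0 g 24.7
[0.0007, 0.0017, 0.0016] [0.0, 0.11, 2.18]
```

```bash

python3 -m creep '[[[0,0,0,0,0,-2,0],[0,0,0,0,0,-4,0],[0,0,0,-5,0,-4,0],[0,0,0,-8.6,0,-4,0],[0,0,0,-8.6,0,-4,0],[0,0,0,-8.6,0,-2,0],[0,0,0,-8.6,0,-1.2,0],[0,0,0,-8.6,0,-0.8,0],[0,0,0,-8.6,0,-0.5,0],[0,0,0,-8.6,0,-0.2,0],[0,0,0,-8.6,0,-0.2,0]]]'
python3 go.py 504.4 -59.1 41 93.3
```

```text
clock: 9.93
ee_pos: [503.5, -58.3, 59.5]
tcp_rot: [-2.155, -2.284, 0.001]
wrist_force: [-0.5, 0.4, 0.0]
width: -0.002
grasp_force: 0.0
at [503.5 -58.3  59.5] t 9.93 F [-0.5  0.4  0. ] w -0.002 g 0.0
[-0.0012, -0.0006, 0.0003] [-0.09, 0.09, 1.85]
```

```bash

python3 -m creep '[[[0,0,0,0,0,0.6,0],[0,0,0,0,0,1.2,0],[0,0,0,0,0,1.6,0],[0,0,0,0,0,1.9,0],[0,0,0,0,0,2.1,0],[0,0,0,0,0,2.1,0],[0,0,0,0,0,2.1,0]]]'
python3 -m creep '[[[0,0,0,0,0,-4,0],[0,0,0,0,0,-8,0],[0,0,0,0,0,-12,0],[0,0,0,-4,0,-16,0],[0,0,0,-8,0,-20,0],[0,0,0,-12,-1,-24,0],[0,0,0,-16,-2,-26,0],[0,0,0,-20,-3,-26,50],[0,0,0,-24,-4,-26,100],[0,0,0,-28,-4,-26,100],[0,0,0,-32,-4,-26,100],[0,0,0,-36,-4,-26,100]]]'
python3 -m creep '[[[0,0,0,0,0,0,100],[0,0,0,0,0,0,100],[0,0,0,0,0,0,100]]]'
python3 - <<'E'
from h import *
im,K,E,m=cam("wrist");save(im,"wR.png");np.savez("wR.npz",im=im,K=K,E=E)
for p in [(543,-280,90),(469,-406,90),(412,-297,60)]: print(p,proj(K,E,[p]).round())
E
```

```text
clock: 10.52
ee_pos: [504.1, -58.5, 40.8]
tcp_rot: [2.157, 2.283, 0.002]
wrist_force: [-3.9, 4.0, 21.0]
width: -0.0
grasp_force: 11.2
clock: 11.52
ee_pos: [482.7, -387.2, 298.4]
tcp_rot: [2.157, 2.283, -0.0]
wrist_force: [1.5, -0.2, -0.5]
width: 0.707
grasp_force: 0.0
clock: 11.77
ee_pos: [482.9, -384.8, 297.0]
tcp_rot: [-2.157, -2.281, -0.001]
wrist_force: [0.7, -0.3, 0.7]
width: 0.996
grasp_force: 0.0
(543, -280, 90) [[380.  83.]]
(469, -406, 90) [[304. 197.]]
(412, -297, 60) [[259.  95.]]
```

View pics/wR.png

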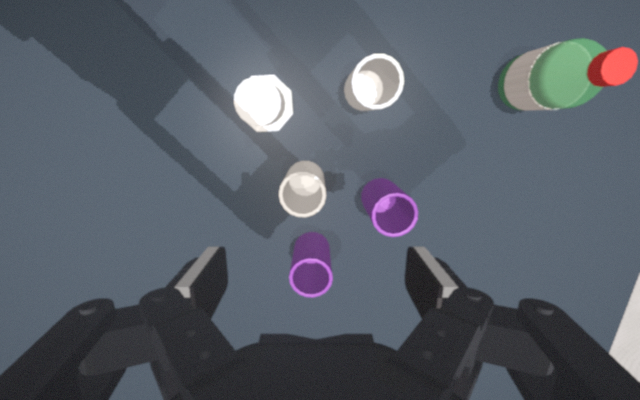

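Right side: open white cups with rims at (378,81) and (303,194). Purple look-alikes at (311,277) and (394,214), cover at (264,103), reagent bottle at (560,75).

```bash
python3 - <<'E'
from h import *
d=np.load("wR.npz");K,E=d["K"],d["E"]
print(ray(K,E,[(378,81.5),(303,194.5),(311,277),(394,214)],90).round(1))
print(ray(K,E,[(263,103)],5).round(1),ray(K,E,[(259,98)],60).round(1))
E
python3 go.py 542 -283 120 93.3
```

```text
[[ 540.3 -278.7   90. ]
 [ 468.1 -403.4   90. ]
 [ 482.5 -508.1   90. ]
 [ 574.7 -421.    90. ]]
[[ 407.2 -303.5    5. ]] [[ 412.  -300.1   60. ]]
at [ 483.1 -384.   297.4] t 11.82 F [ 0.8  0.3 -0.6] w 0.999 g 0.0
[-0.0012, -0.0018, -0.0004] [9.71, 6.48, 17.75]
```

```bash

python3 -m creep '[[[0,0,0,4,2.5,4,100],[0,0,0,8,5,7,100],[0,0,0,10.1,6.4,10,100],[0,0,0,10.1,6.4,13,100],[0,0,0,10.1,6.4,16,100],[0,0,0,10.1,6.4,16,100],[0,0,0,10.1,6.4,16,100]]]'
python3 - <<'E'
from h import *
im,K,E,m=cam("wrist");save(im[:300],"wA.png");np.savez("wA.npz",im=im,K=K,E=E)
print(env.observe()["ee_pos"],proj(K,E,[(541,-279,90)]).round())
E
```

```text
clock: 12.4
ee_pos: [539.8, -277.5, 136.2]
tcp_rot: [-2.149, -2.282, 0.003]
wrist_force: [0.1, -0.0, 0.6]
width: 0.992
grasp_force: 0.0
[ 541.58839313 -279.47997309  138.66265334] [[319. 235.]]
```

View pics/wA.png

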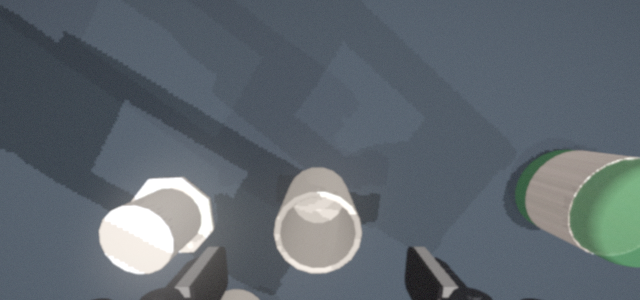

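The crop shows the chosen cup between the open pads, its rim centred at (318,232). I'll shift 2 mm, go down and grip.

```bash

python3 -m creep '[[[0,0,0,0.2,0,3,100],[0,0,0,0.2,0,6,100],[0,0,0,0.2,0,7.4,100],[0,0,0,0.2,0,7.4,60],[0,0,0,0.2,0,7.4,20],[0,0,0,0.2,0,7.4,20],[0,0,0,0.2,0,7.4,20],[0,0,0,0.2,0,7.4,20],[0,0,0,0.2,0,7.4,20],[0,0,0,0.2,0,7.4,20]]]' 40
python3 -m creep '[[[0,0,0,0,0,0,20],[0,0,0,0,0,0,20],[0,0,0,0,0,-3,20],[0,0,0,0,0,-6,20],[0,0,0,0,0,-10,20],[0,0,0,0,0,-12,20],[0,0,0,0,0,-12,20]]]'
cat > wl.py <<'E'
from h import *
import sys
im,K,E,m=cam("wrist");save(im,sys.argv[1]+".png");np.savez(sys.argv[1]+".npz",im=im,K=K,E=E)
s=env.observe();print(s["ee_pos"].round(1),s["width"].round(3),s["grasp_force"],s["clock"])
E
python3 wl.py wG1
```

```text
clock: 13.28
ee_pos: [543.1, -280.0, 67.3]
tcp_rot: [2.153, 2.28, 0.001]
wrist_force: [-2.0, -0.1, 7.3]
width: 0.633
grasp_force: 41.3
clock: 13.87
ee_pos: [545.3, -280.7, 191.7]
tcp_rot: [2.148, 2.274, 0.005]
wrist_force: [1.1, -0.0, -0.8]
width: 0.634
grasp_force: 42.7Traceback (most recent call last):
  File "wl.py", line 4, in <module>
    s=env.observe();print(s["ee_pos"].round(1),s["width"].round(3),s["grasp_force"],s["clock"])
                                               ^^^^^^^^^^^^^^^^
AttributeError: 'float' object has no attribute 'round'
```

View pics/wG1.png

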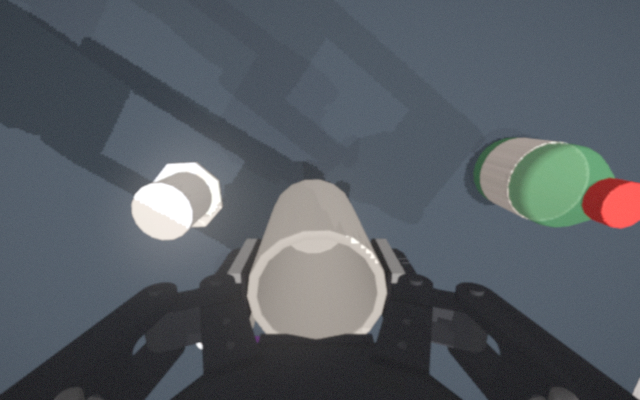

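```bash
sed -i 's/s\["width"\].round(3)/round(s["width"],3)/' wl.py
python3 go.py 503.9 -60.9 140 93.4
```

```text
at [ 543.9 -279.9  188.8] t 13.92 F [ 0.5 -0.4 -1.2] w 0.635 g 42.7
[0.0079, 0.0052, -0.0024] [22.12, -2.78, 4.74]
```

```bash

python3 -m creep '[[[0,0,0,4,-0.5,0,20],[0,0,0,8,-1,0,20],[0,0,0,12,-1.5,0,20],[0,0,0,16,-2,0,20],[0,0,0,20,-2.5,0,20],[0,0,0,22.1,-2.8,0,20],[0,0,0,22.1,-2.8,2,20],[0,0,0,22.1,-2.8,4.4,20],[0,0,0,22.1,-2.8,4.4,20],[0,0,0,22.1,-2.8,4.4,20],[0,0,0,22.1,-2.8,4.4,20],[0,0,0,22.1,-2.8,4.4,20]]]'
python3 go.py 503.9 -60.9 130 93.4
```

```text
clock: 14.92
ee_pos: [501.8, -60.0, 141.0]
tcp_rot: [2.157, 2.282, 0.001]
wrist_force: [-0.3, -0.4, -0.9]
width: 0.639
grasp_force: 42.7
at [501.8 -60.  141. ] t 14.92 F [-0.3 -0.4 -0.9] w 0.639 g 42.7
[0.0014, 0.0004, -0.003] [-0.11, 0.2, 1.1]
```

```bash

python3 -m creep '[[[0,0,0,-0.1,0.2,0,20],[0,0,0,-0.1,0.2,0.8,20],[0,0,0,-0.1,0.2,1.4,20],[0,0,0,-0.1,0.2,2,20],[0,0,0,-0.1,0.2,2.4,20],[0,0,0,-0.1,0.2,2.4,20],[0,0,0,-0.1,0.2,2.4,20]]]'
python3 go.py 503.9 -60.9 88 93.4; python3 wl.py wI1; python3 - <<'E'
from h import *
im,K,E,m=cam("top"); print(proj(K,E,[(503.9,-59.4,140)]))
c=im[160:280,225:345]; save(cv2.resize(c,None,fx=5,fy=5,interpolation=cv2.INTER_CUBIC),"tI1.png")
E
```

```text
clock: 15.5
ee_pos: [502.7, -60.3, 115.7]
tcp_rot: [-2.157, -2.283, 0.001]
wrist_force: [0.4, -1.3, -1.4]
width: 0.635
grasp_force: 42.6
at [502.7 -60.3 115.7] t 15.5 F [ 0.4 -1.3 -1.4] w 0.635 g 42.6
[-0.0011, -0.0003, -0.0024] [-0.07, 0.12, 2.77]
[502.9 -60.3 116. ] 0.634 42.63320953441507 15.55
[[321.5999197 232.9159208]]
```

```bash

python3 -m creep '[[[0,0,0,0,0,0.8,20],[0,0,0,0,0,1.6,20],[0,0,0,0,0,2.2,20],[0,0,0,0,0,2.6,20],[0,0,0,0,0,2.8,20],[0,0,0,0,0,2.9,20],[0,0,0,0,0,2.9,20]]]'
```

```text
clock: 16.18
ee_pos: [502.2, -60.2, 88.7]
tcp_rot: [-2.157, -2.284, 0.001]
wrist_force: [-5.7, 0.8, 17.9]
width: 0.636
grasp_force: 41.2
```

```bash

python3 -m creep '[[[0,0,0,0,0,-0.1,70],[0,0,0,0,0,-0.1,80],[0,0,0,0,0,-0.1,85],[0,0,0,0,0,-0.1,85],[0,0,0,0,0,-2,85],[0,0,0,0,0,-6,85],[0,0,0,0,0,-10,85],[0,0,0,-2,0,-14,90],[0,0,0,-6,0,-14,100],[0,0,0,-10,0,-14,100],[0,0,0,-10,0,-14,100],[0,0,0,-10,0,-14,100]]]'
python3 wl.py wP1; python3 go.py 469 -404 220 93.4
```

```text
clock: 17.18
ee_pos: [508.9, -162.2, 227.0]
tcp_rot: [2.161, 2.28, 0.0]
wrist_force: [0.2, 0.3, -0.2]
width: 0.998
grasp_force: 0.0
[ 508.3 -160.7  226.5] 0.997 0.0 17.2333
at [ 508.3 -160.7  226.5] t 17.23 F [-0.  -0.2 -0.1] w 0.997 g 0.0
[-0.0012, -0.0011, -0.0046] [-24.08, -5.25, 0.63]
```

View pics/wP1.png

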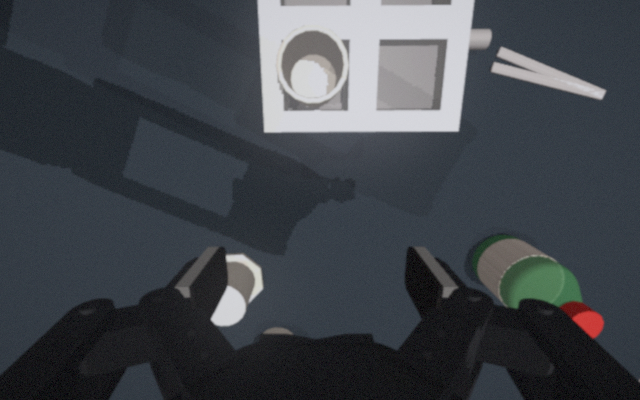

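The cup is well down in well 5 and level, with its rim at (312,65). Next: cup 2.

```bash

python3 - <<'E'
from h import *
d=np.load("wP1.npz");print(ray(d["K"],d["E"],[(312,65)],112))
E
python3 -m creep '[[[0,0,0,-4,-1,0,100],[0,0,0,-8,-2,0,100],[0,0,0,-12,-3,0,100],[0,0,0,-16,-4,0,100],[0,0,0,-20,-5,0,100],[0,0,0,-24,-5.2,2,100],[0,0,0,-24.1,-5.2,6,100],[0,0,0,-24.1,-5.2,8.6,100],[0,0,0,-24.1,-5.2,8.6,100],[0,0,0,-24.1,-5.2,8.6,100],[0,0,0,-24.1,-5.2,8.6,100]]]'
cat > rim.py <<'E'
from h import *
import sys
# rim.py x y ztop : blob nearest the expected rim; compare edges with expectation
x,y,z=map(float,sys.argv[1:4]); rr=27
im,K,E,m=cam("wrist");save(im,"rim_%d.png"%(env.observe()["clock"]*10))
hsv=cv2.cvtColor(im,cv2.COLOR_RGB2HSV);mask=((hsv[:,:,2]>105)&(hsv[:,:,1]<70)).astype(np.uint8)
n,l,st,ce=cv2.connectedComponentsWithStats(mask)
p=proj(K,E,[(x,y,z)])[0]
best=min((i for i in range(1,n) if st[i,4]>800),key=lambda i:np.hypot(*(ce[i]-p)))
b=st[best];print("centre px",p.round(),"bbox L,R,T,B",b[0],b[0]+b[2],b[1],b[1]+b[3],"area",b[4])
a=np.linspace(0,2*np.pi,90);q=proj(K,E,np.c_[x+rr*np.cos(a),y+rr*np.sin(a),0*a+z])
print("expected L,R,T,B",q[:,0].min().round(),q[:,0].max().round(),q[:,1].min().round(),q[:,1].max().round(),"px/mm",(q[:,0].ptp() if hasattr(q,'ptp') else np.ptp(q[:,0]))/2/rr)
E
python3 rim.py 468.5 -404.5 90; python3 go.py 468.5 -404.5 66 93.4
```

```text
[[499.88987753 -58.40507273 112.        ]]
clock: 18.15
ee_pos: [471.5, -403.0, 142.1]
tcp_rot: [2.155, 2.285, 0.0]
wrist_force: [0.8, 0.4, 0.4]
width: 1.001
grasp_force: 0.0
centre px [312. 231.] bbox L,R,T,B 101 640 0 380 area 127981
expected L,R,T,B 269.0 355.0 189.0 270.0 px/mm 1.5954104376087965
at [ 472.  -403.5  143. ] t 18.2 F [-0.2  0.2  0.8] w 0.999 g 0.0
[0.0021, 0.002, -0.0008] [-0.06, -0.38, 7.7]
```

```bash
python3 - <<'E'
import cv2,glob
im=cv2.imread(sorted(glob.glob("pics/rim_*.png"))[-1]);g=cv2.cvtColor(im,cv2.COLOR_BGR2HSV)
print("row V",g[231,240:390:4,2]);print("row S",g[231,240:390:4,1])
print("col V",g[170:300:4,312,2]);print("col S",g[170:300:4,312,1])
E
```

```text
row V [ 93  93  94  97  97  95  94 182 213 164 166 170 174 174 174 177 178 179
 179 180 179 179 179 178 171 168 162 214 183 124 124 123 124 123 122 121
 115  98]
row S [38 41 41 45 37 32 33 17 19 20 20 23 21 22 21 20 21 19 19 20 20 21 21 19
 19 21 20 18 13 37 41 44 41 46 48 46 44 39]
col V [181 182 182 182 178 220 228 220 248 251 224 218 216 176 178 180 180 179
 179 179 177 176 178 228 240 119 124 124 123 124 122 123 122]
col S [ 18  20  20  20  20  15  17  17  16  15  18  19  18  20  20  21  20  19
  20  19  19  20  19  17  17  36  72 107 108 105 113 114 125]
```

```bash
sed -i 's/>105/>140/;s/<70)/<32)/' rim.py
python3 -m creep '[[[0,0,0,0,-0.4,3,100],[0,0,0,0,-0.4,6,100],[0,0,0,0,-0.4,7.6,100],[0,0,0,0,-0.4,7.6,60],[0,0,0,0,-0.4,7.6,20],[0,0,0,0,-0.4,7.6,20],[0,0,0,0,-0.4,7.6,20],[0,0,0,0,-0.4,7.6,20],[0,0,0,0,-0.4,7.6,20],[0,0,0,0,-0.4,7.6,20]]]' 40
python3 -m creep '[[[0,0,0,0,0,0,20],[0,0,0,0,0,-3,20],[0,0,0,0,0,-6,20],[0,0,0,0,0,-9,20],[0,0,0,0,0,-12,20],[0,0,0,0,0,-12,20],[0,0,0,0,0,-12,20],[0,0,0,0,0,-12,20]]]'
python3 wl.py wG2
python3 - <<'E'
import numpy as np,cv2
for n in("wG1","wG2"):
    g=cv2.cvtColor(np.load(n+".npz")["im"],cv2.COLOR_RGB2HSV)
    print(n,"col 317 V",g[150:340:4,317,2]); 
    for r in(270,290,310):print(r,g[r,230:400:4,2])
E
python3 go.py 584.2 30.1 140 93.4
```

```text
clock: 19.03
ee_pos: [468.1, -405.1, 67.8]
tcp_rot: [2.154, 2.28, 0.0]
wrist_force: [-0.2, -0.0, 6.8]
width: 0.635
grasp_force: 42.6
clock: 19.7
ee_pos: [466.2, -403.6, 185.3]
tcp_rot: [-2.157, -2.284, 0.0]
wrist_force: [-0.5, 0.2, -1.3]
width: 0.634
grasp_force: 43.0
[ 465.8 -403.2  184.2] 0.632 42.97383785247803 19.75
wG1 col 317 V [ 94  97 100  98  94  71  72  85 169 170 169 171 168 167 163 166 167 167
 165 168 181 209 202 206 206 204 170 167 167 167 167 168 166 167 167 165
 167 167 166 166 166 167 166 162 166 165 164 135]
270 [129 133 136  83  61  98 202 204 192 152 155 154 155 159 162 163 163 165
 165 168 167 167 166 167 167 167 165 166 166 161 163 157 156 154 152 153
 202 206 181  45  89 133 133]
290 [ 57  60  59  67  71 203 202 155 150 150 155 154 157 159 162 163 162 164
 166 166 165 168 168 167 164 165 165 165 164 162 162 160 159 156 156 151
 150 202 206 156  55  45  49]
310 [ 52  53  55  56  57  94 201 200 153 153 154 157 158 159 161 161 165 164
 165 165 165 166 165 167 165 165 165 164 164 161 162 161 158 158 156 157
 200 204 141  44  45  47  43]
wG2 col 317 V [116 115 113 116 101  78  76  79 173 174 176 170 171 171 169 169 172 171
 171 172 176 214 208 211 209 210 180 173 173 172 173 171 171 172 173 171
 171 169 170 171 171 170 170 168 169 169 169 140]
270 [127 138 137  96  55 106 207 207 187 154 156 159 160 164 167 166 170 168
 172 171 169 172 173 173 170 169 170 168 166 167 164 162 158 157 153 192
 210 208  92  48 107 138 136]
290 [ 56  57  57  65  96 208 206 153 155 159 160 163 163 165 166 166 170 168
 171 170 171 172 172 170 170 168 168 168 167 165 165 165 160 160 156 157
 160 210 209  58  50  45  44]
310 [ 52  58  57  55  58 102 206 203 158 158 160 161 163 163 166 167 166 169
 169 169 170 170 171 171 169 168 169 167 168 166 166 164 162 160 157 160
 210 207  73  48  50  50  51]
at [ 465.8 -403.2  184.2] t 19.75 F [ 0.   0.2 -2.3] w 0.632 g 43.0
[-0.0014, -0.0016, -0.0024] [42.58, 14.3, 4.47]
```

```bash

python3 -m creep '[[[0,0,0,3,2,-2,20],[0,0,0,6,4,-5,20],[0,0,0,9,6,-5,20],[0,0,0,12,8,-5,20],[0,0,0,15,10,-5,20],[0,0,0,18,12,-5,20],[0,0,0,21,14,-5,20],[0,0,0,25,14.2,-5,20],[0,0,0,29,14.2,-5,20],[0,0,0,33,14.2,-5,20],[0,0,0,37,14.2,-5,20],[0,0,0,41,14.2,-5,20]]]'
python3 -m creep '[[[0,0,0,1.6,0,0,20],[0,0,0,1.6,0,4,20],[0,0,0,1.6,0,8,20],[0,0,0,1.6,0,9.4,20],[0,0,0,1.6,0,9.4,20],[0,0,0,1.6,0,9.4,20],[0,0,0,1.6,0,9.4,20]]]'
python3 go.py 583.5 30 140 93.4
```

```text
clock: 20.75
ee_pos: [583.4, 15.3, 232.9]
tcp_rot: [-2.155, -2.281, 0.004]
wrist_force: [0.3, -0.0, -0.9]
width: 0.631
grasp_force: 43.1
clock: 21.33
ee_pos: [584.7, 29.3, 141.4]
tcp_rot: [2.157, 2.283, 0.0]
wrist_force: [0.3, 0.0, -0.9]
width: 0.627
grasp_force: 43.1
at [584.7  29.3 141.4] t 21.33 F [ 0.3  0.  -0.9] w 0.627 g 43.1
[0.0005, 0.0001, -0.0025] [0.08, -0.12, 0.14]
```

```bash

python3 -m creep '[[[0,0,0,0.1,-0.1,0,20],[0,0,0,0.1,-0.1,0.8,20],[0,0,0,0.1,-0.1,1.4,20],[0,0,0,0.1,-0.1,2,20],[0,0,0,0.1,-0.1,2.5,20],[0,0,0,0.1,-0.1,2.5,20],[0,0,0,0.1,-0.1,2.5,20]]]'
```

```text
clock: 21.92
ee_pos: [582.6, 30.3, 115.6]
tcp_rot: [-2.157, -2.283, 0.001]
wrist_force: [0.3, 0.8, -0.8]
width: 0.632
grasp_force: 43.1
```

In the well with no force. I'll seat it, release, and move off towards the left-side cup.

```bash

python3 -m creep '[[[0,0,0,0,0,0.8,20],[0,0,0,0,0,1.6,20],[0,0,0,0,0,2.2,20],[0,0,0,0,0,2.6,20],[0,0,0,0,0,2.8,20],[0,0,0,0,0,2.9,20],[0,0,0,0,0,2.9,20]]]'
python3 -m creep '[[[0,0,0,0,0,-0.1,70],[0,0,0,0,0,-0.1,80],[0,0,0,0,0,-0.1,85],[0,0,0,0,0,-0.1,85],[0,0,0,0,0,-2,85],[0,0,0,0,0,-6,85],[0,0,0,0,0,-10,85],[0,0,0,0,0,-13,100],[0,0,0,4,0,-13,100],[0,0,0,8,0,-13,100],[0,0,0,8,0,-13,100]]]'
python3 go.py 515.5 292 140 93.4; python3 coarse.py | grep -v block
```

```text
clock: 22.5
ee_pos: [582.4, 30.4, 89.6]
tcp_rot: [-2.157, -2.284, 0.0]
wrist_force: [-5.9, -0.2, 18.5]
width: 0.632
grasp_force: 44.7
clock: 23.42
ee_pos: [578.3, 116.1, 217.9]
tcp_rot: [-2.152, -2.286, -0.007]
wrist_force: [0.0, -0.4, -0.2]
width: 1.004
grasp_force: 0.0
at [578.3 116.1 217.9] t 23.42 F [ 0.  -0.4 -0.2] w 1.004 g 0.0
[0.0016, -0.0046, 0.0009] [17.9, -5.22, 7.86]
409 271 r14.9 29 29 area 622.0 z45 [ 413. -297.   45.] z30 [ 412. -300.   30.]
149 252 r16.2 33 30 area 670.5 z45 [446. 402.  45.] z30 [446. 408.  30.]
152 208 r16.0 32 30 area 658.5 z45 [563. 401.  45.] z30 [565. 406.  30.]
300 218 r52.8 83 82 area 5644.5 z45 [547.   0.  45.] z30 [548.   1.  30.]
213 246 r99.5 73 189 area 3969.5 z45 [465. 231.  45.] z30 [465. 234.  30.]
396 147 r15.5 29 30 area 618.0 z45 [ 750. -259.   45.] z30 [ 754. -262.   30.]
317 146 r23.5 19 47 area 330.5 z45 [748. -41.  45.] z30 [751. -41.  30.]
241 209 r103.1 88 204 area 6611.0 z45 [569. 162.  45.] z30 [570. 164.  30.]
R [[-0.061, 0.998, 0.0], [0.998, 0.061, 0.001], [0.001, 0.0, -1.0]] cam at [ 446.  -49. 1392.]
```

```bash

python3 -m creep '[[[0,0,0,4,-2,0,100],[0,0,0,8,-4,0,100],[0,0,0,12,-5.2,0,100],[0,0,0,16,-5.2,2,100],[0,0,0,17.9,-5.2,5,100],[0,0,0,17.9,-5.2,7.8,100],[0,0,0,17.9,-5.2,7.8,100],[0,0,0,17.9,-5.2,7.8,100],[0,0,0,17.9,-5.2,7.8,100]]]'
python3 rim.py 515.5 292 90; python3 go.py 515.5 292 66 93.4
```

```text
clock: 24.22
ee_pos: [517.1, 285.1, 139.7]
tcp_rot: [2.158, 2.283, -0.0]
wrist_force: [-0.9, 0.7, 0.5]
width: 0.999
grasp_force: 0.0
centre px [315. 220.] bbox L,R,T,B 270 354 183 265 area 2206
expected L,R,T,B 271.0 359.0 176.0 260.0 px/mm 1.6345227832154223
at [517.7 285.3 140.6] t 24.27 F [0.4 0.2 0.6] w 0.998 g 0.0
[0.002, -0.0004, -0.0037] [0.68, -0.2, 7.46]
```

```bash

python3 -m creep '[[[0,0,0,0.35,-0.35,0,100],[0,0,0,0.35,-0.35,0,100],[0,0,0,0.35,-0.35,0,100],[0,0,0,0.35,-0.35,0,100]]]'
python3 rim.py 514 288.7 90; python3 go.py 514 288.7 66 93.4
```

```text
clock: 24.6
ee_pos: [513.1, 289.1, 140.2]
tcp_rot: [2.157, 2.283, 0.002]
wrist_force: [0.5, -0.3, -0.8]
width: 1.006
grasp_force: 0.0
centre px [318. 231.] bbox L,R,T,B 276 360 190 271 area 2069
expected L,R,T,B 275.0 362.0 188.0 270.0 px/mm 1.6129163969967522
at [513.  289.1 140. ] t 24.65 F [ 0.9 -0.9 -0.3] w 1.001 g 0.0
[0.0012, -0.0004, -0.0027] [-0.05, 0.09, 7.4]
```

```bash

python3 -m creep '[[[0,0,0,-0.1,0.1,3,100],[0,0,0,-0.1,0.1,6,100],[0,0,0,-0.1,0.1,7.4,100],[0,0,0,-0.1,0.1,7.4,60],[0,0,0,-0.1,0.1,7.4,20],[0,0,0,-0.1,0.1,7.4,20],[0,0,0,-0.1,0.1,7.4,20],[0,0,0,-0.1,0.1,7.4,20],[0,0,0,-0.1,0.1,7.4,20],[0,0,0,-0.1,0.1,7.4,20]]]' 40
python3 -m creep '[[[0,0,0,0,0,0,20],[0,0,0,0,0,-3,20],[0,0,0,0,0,-6,20],[0,0,0,0,0,-9,20],[0,0,0,0,0,-12,20],[0,0,0,0,0,-12,20],[0,0,0,0,0,-12,20],[0,0,0,0,0,-12,20]]]'
python3 wl.py wG3
python3 - <<'E'
import numpy as np,cv2
for n in("wG1","wG3"):
    g=cv2.cvtColor(np.load(n+".npz")["im"],cv2.COLOR_RGB2HSV)
    print(n,"col 317 V",g[176:340:4,317,2]); 
    for r in(290,):print(r,g[r,230:400:4,2])
E
python3 go.py 493.3 112.0 140 93.4
```

```text
clock: 25.48
ee_pos: [514.2, 288.6, 66.1]
tcp_rot: [2.157, 2.283, 0.003]
wrist_force: [-1.2, 0.3, 2.1]
width: 0.632
grasp_force: 42.4
clock: 26.15
ee_pos: [513.0, 288.0, 184.7]
tcp_rot: [-2.157, -2.284, 0.002]
wrist_force: [0.3, 0.4, -1.1]
width: 0.635
grasp_force: 43.0
[512.5 287.8 183.8] 0.631 43.00449036061764 26.2
wG1 col 317 V [ 75 158 171 170 171 171 166 165 166 167 166 166 166 168 208 204 204 207
 206 196 169 168 167 169 168 168 169 168 167 167 166 165 165 165 167 166
 165 166 164 164 163]
290 [ 57  60  59  67  71 203 202 155 150 150 155 154 157 159 162 163 162 164
 166 166 165 168 168 167 164 165 165 165 164 162 162 160 159 156 156 151
 150 202 206 156  55  45  49]
wG3 col 317 V [ 45  42  79 114 117 120 119 116 112 115 117 115 115 113 114 116 155 149
 149 149 148 116 118 115 119 116 115 114 116 115 114 114 117 113 114 113
 114 114 113 109 111]
290 [ 33  34  29  37  49 148 148 110 104 105 105 105 106 108 111 108 112 112
 115 116 113 116 116 116 116 116 116 112 114 109 111 108 107 103 100 101
 104 150 150  43  27  27  23]
at [512.5 287.8 183.8] t 26.2 F [-0.6  1.  -1.6] w 0.631 g 43.0
[-0.0027, 0.0011, -0.0023] [-17.43, -2.91, 4.41]
```

```bash

python3 -m creep '[[[0,0,0,-4,-1,0,20],[0,0,0,-8,-2,0,20],[0,0,0,-12,-2.9,0,20],[0,0,0,-16,-2.9,0,20],[0,0,0,-17.3,-2.9,0,20],[0,0,0,-17.3,-2.9,2,20],[0,0,0,-17.3,-2.9,4.2,20],[0,0,0,-17.3,-2.9,4.2,20],[0,0,0,-17.3,-2.9,4.2,20],[0,0,0,-17.3,-2.9,4.2,20],[0,0,0,-17.3,-2.9,4.2,20]]]'
python3 go.py 493 113 140 93.4
```

```text
clock: 27.12
ee_pos: [495.2, 114.4, 143.7]
tcp_rot: [2.156, 2.284, 0.001]
wrist_force: [0.6, -0.7, -0.9]
width: 0.633
grasp_force: 43.0
at [495.2 114.4 143.7] t 27.12 F [ 0.6 -0.7 -0.9] w 0.633 g 43.0
[0.0008, -0.0001, -0.0017] [-0.13, -0.22, 0.37]
```

```bash

python3 -m creep '[[[0,0,0,-0.1,-0.2,0,20],[0,0,0,-0.1,-0.2,0.8,20],[0,0,0,-0.1,-0.2,1.6,20],[0,0,0,-0.1,-0.2,2.2,20],[0,0,0,-0.1,-0.2,2.7,20],[0,0,0,-0.1,-0.2,2.7,20],[0,0,0,-0.1,-0.2,2.7,20]]]'
```

```text
clock: 27.7
ee_pos: [492.3, 112.8, 115.6]
tcp_rot: [-2.157, -2.283, 0.002]
wrist_force: [-0.4, 0.4, -1.1]
width: 0.634
grasp_force: 43.0
```

```bash

python3 -m creep '[[[0,0,0,0,0,0.8,20],[0,0,0,0,0,1.6,20],[0,0,0,0,0,2.2,20],[0,0,0,0,0,2.6,20],[0,0,0,0,0,2.8,20],[0,0,0,0,0,2.9,20],[0,0,0,0,0,2.9,20]]]'
python3 -m creep '[[[0,0,0,0,0,-0.1,70],[0,0,0,0,0,-0.1,80],[0,0,0,0,0,-0.1,85],[0,0,0,0,0,-0.1,85],[0,0,0,0,0,-2,85],[0,0,0,0,0,-6,85],[0,0,0,0,0,-10,85],[0,0,0,0,0,-14,100],[0,0,0,0,0,-18,100],[0,0,0,-4,2,-20,100],[0,0,0,-8,4,-22,100],[0,0,0,-12,5,-24,100]]]'
python3 -m creep '[[[0,0,0,-4,0,0,100],[0,0,0,-8,0,0,100],[0,0,0,-12,0,0,100],[0,0,0,-13,0,0,100],[0,0,0,-13,0,0,100],[0,0,0,-13,0,0,100]]]'
python3 wl.py wB
```

```text
clock: 28.28
ee_pos: [492.0, 112.7, 88.0]
tcp_rot: [-2.157, -2.283, 0.001]
wrist_force: [-3.4, -1.1, 10.0]
width: 0.63
grasp_force: 43.9
clock: 29.28
ee_pos: [544.8, 11.3, 320.7]
tcp_rot: [2.153, 2.285, 0.003]
wrist_force: [0.3, 0.1, 0.4]
width: 0.999
grasp_force: 0.0
clock: 29.78
ee_pos: [550.7, -118.3, 318.6]
tcp_rot: [-2.158, -2.281, -0.0]
wrist_force: [0.1, 1.2, -0.3]
width: 0.999
grasp_force: 0.0
[ 550.7 -117.3  318.8] 1.001 0.0 29.8333
```

View pics/wB.png

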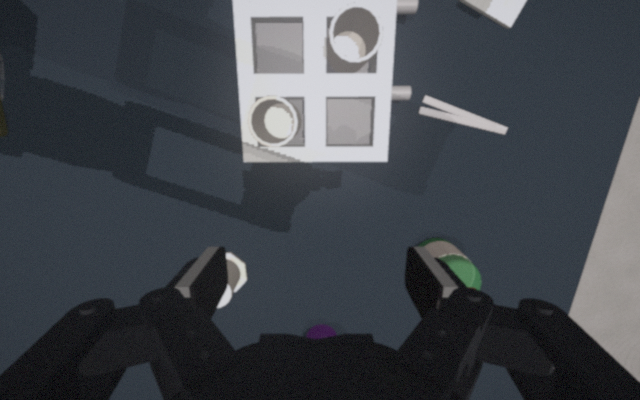

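```bash
python3 - <<'E'
from h import *
d=np.load("wB.npz");print(ray(d["K"],d["E"],[(274,121.5),(355,34)],112).round(1))
E
python3 coarse.py | grep -v block; python3 go.py 412 -299 140 93.4
```

```text
[[501.7 -58.1 112. ]
 [580.7  30.2 112. ]]
409 271 r14.9 29 29 area 621.0 z45 [ 413. -297.   45.] z30 [ 412. -300.   30.]
196 270 r15.3 30 29 area 637.0 z45 [400. 272.  45.] z30 [400. 276.  30.]
149 252 r16.2 33 29 area 669.0 z45 [446. 402.  45.] z30 [446. 408.  30.]
152 208 r16.0 32 30 area 655.5 z45 [563. 401.  45.] z30 [565. 406.  30.]
331 241 r108.5 176 194 area 14737.0 z45 [487. -86.  45.] z30 [487. -87.  30.]
395 147 r15.4 29 30 area 608.0 z45 [ 752. -257.   45.] z30 [ 755. -259.   30.]
317 146 r23.5 19 47 area 323.5 z45 [748. -40.  45.] z30 [751. -40.  30.]
240 134 r36.6 71 57 area 1697.5 z45 [777. 171.  45.] z30 [780. 174.  30.]
R [[-0.058, 0.998, -0.001], [0.998, 0.058, 0.001], [0.001, -0.001, -1.0]] cam at [ 446.  -49. 1392.]
at [ 550.7 -116.8  318.9] t 29.88 F [ 0.3 -0.1  0.4] w 1.001 g 0.0
[-0.0006, -0.0012, -0.0015] [-17.41, -14.89, 17.88]
```

```bash

python3 -m creep '[[[0,0,0,-4,-3,2,100],[0,0,0,-7,-6,4,100],[0,0,0,-10,-9,6,100],[0,0,0,-13,-12,8,100],[0,0,0,-16,-14,10,100],[0,0,0,-17.4,-14.9,13,100],[0,0,0,-17.4,-14.9,16,100],[0,0,0,-17.4,-14.9,17.8,100],[0,0,0,-17.4,-14.9,17.8,100],[0,0,0,-17.4,-14.9,17.8,100],[0,0,0,-17.4,-14.9,17.8,100],[0,0,0,-17.4,-14.9,17.8,100]]]'
python3 rim.py 412 -299 60;python3 go.py 412 -299 36 93.4; cp $(ls -t pics/rim*|head -1) pics/cov1.png
```

```text
clock: 30.88
ee_pos: [414.1, -300.5, 143.2]
tcp_rot: [2.152, 2.283, 0.001]
wrist_force: [0.2, -0.5, 1.4]
width: 0.999
grasp_force: 0.0
centre px [314. 211.] bbox L,R,T,B 271 352 157 252 area 6218
expected L,R,T,B 277.0 351.0 174.0 245.0 px/mm 1.3808093241528565
at [ 414.  -300.5  143.2] t 30.93 F [-0.6 -0.  -0.2] w 1.001 g 0.0
[0.0031, 0.0028, -0.0006] [0.2, -0.22, 10.72]
```

View pics/cov1.png

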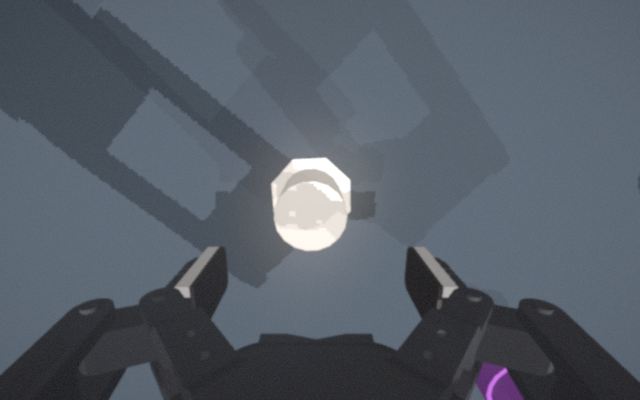

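Cover: disc at (310,214), octagonal flange behind it, nothing near the jaws. I'll correct by (-3,-4) mm, go down and grip.

```bash

python3 -m creep '[[[0,0,0,-0.2,-0.5,3,100],[0,0,0,-0.2,-0.5,6,100],[0,0,0,-0.2,-0.5,9,100],[0,0,0,-0.2,-0.5,10.6,100],[0,0,0,-0.2,-0.5,10.6,100],[0,0,0,-0.2,-0.5,10.6,60],[0,0,0,-0.2,-0.5,10.6,20],[0,0,0,-0.2,-0.5,10.6,20],[0,0,0,-0.2,-0.5,10.6,20],[0,0,0,-0.2,-0.5,10.6,20],[0,0,0,-0.2,-0.5,10.6,20],[0,0,0,-0.2,-0.5,10.6,20]]]' 40
python3 -m creep '[[[0,0,0,0,0,0,20],[0,0,0,0,0,-4,20],[0,0,0,0,0,-8,20],[0,0,0,0,0,-12,20],[0,0,0,0,0,-16,20],[0,0,0,0,0,-20,20],[0,0,0,0,0,-20,20],[0,0,0,0,0,-20,20],[0,0,0,0,0,-20,20],[0,0,0,0,0,-20,20]]]'
python3 wl.py wC1; python3 go.py 501.9 -58.5 200 93.4
python3 - <<'E'
import numpy as np,cv2
g=cv2.cvtColor(np.load("wC1.npz")["im"],cv2.COLOR_RGB2HSV)
print("col 317 V",g[176:400:4,317,2]); print("S",g[176:400:4,317,1])
for r in(280,300,320):print(r,g[r,230:410:4,2])
E
```

```text
clock: 31.93
ee_pos: [408.9, -303.8, 37.3]
tcp_rot: [2.154, 2.281, 0.001]
wrist_force: [0.9, 0.8, 7.1]
width: 0.615
grasp_force: 42.2
clock: 32.77
ee_pos: [406.2, -301.7, 234.0]
tcp_rot: [-2.155, -2.282, 0.0]
wrist_force: [0.6, -0.2, -1.6]
width: 0.616
grasp_force: 42.9
[ 406.1 -301.7  233.6] 0.617 42.88674272072967 32.8167
at [ 406.1 -301.7  233.6] t 32.82 F [-0.8  0.1 -0.9] w 0.617 g 42.9
[-0.0026, -0.0026, -0.0024] [23.73, 10.95, 3.39]
col 317 V [ 91 206 255 255 255 205 173 173 174 174 173 174 172 174 174 202 210 207
 209 209 209 209 210 209 209 208 208 208 209 209 208 207 208 207 207 207
 207 205 206 205 205  72  57  56  58  54  50  52  52  50  49  42  50  46
  39  41]
S [ 8 15  0  0  0 16 21 19 19 21 21 21 22 21 21 18 18 18 20 18 18 18 19 17
 18 18 17 18 20 21 20 21 18 18 20 18 20 19 20 19 19 18  9  5  9  9  5 15
 15 20 21 18 15 17  7 25]
280 [ 64  63 149 154  71 194 205 207 207 208 207 207 206 208 207 208 209 208
 209 210 209 208 210 209 209 208 210 210 210 208 208 208 209 208 209 208
 208 208 169  57 161 144  45  49  49]
300 [ 56  58  57  61  94 205 206 208 207 206 206 206 207 208 208 208 208 208
 207 207 207 207 208 208 208 207 209 208 209 209 208 207 208 206 207 207
 208 208 206  61  47  47  42  43  45]
320 [ 62  52  57  62  62  73 192 203 204 204 205 205 204 204 206 205 205 206
 205 206 205 205 206 207 207 205 207 204 206 206 207 206 207 206 206 207
 207 175  49  47  43  43  46  56  56]
```

```bash

python3 -m creep '[[[0,0,0,4,2,0,20],[0,0,0,8,4,0,20],[0,0,0,12,6,0,20],[0,0,0,16,8,0,20],[0,0,0,20,10,0,20],[0,0,0,23.7,11,0,20],[0,0,0,23.7,11,3,20],[0,0,0,23.7,11,5,20],[0,0,0,23.7,11,5,20],[0,0,0,23.7,11,5,20],[0,0,0,23.7,11,5,20],[0,0,0,23.7,11,5,20]]]'
python3 go.py 501.9 -58.5 149 93.4
```

```text
clock: 33.82
ee_pos: [504.3, -60.7, 186.0]
tcp_rot: [2.158, 2.282, 0.001]
wrist_force: [0.3, 0.2, -0.2]
width: 0.617
grasp_force: 42.8
at [504.3 -60.7 186. ] t 33.82 F [ 0.3  0.2 -0.2] w 0.617 g 42.8
[0.0015, 0.0005, -0.0036] [0.23, -0.23, 3.7]
```

```bash

python3 -m creep '[[[0,0,0,0.2,-0.2,1,20],[0,0,0,0.2,-0.2,2,20],[0,0,0,0.2,-0.2,3,20],[0,0,0,0.2,-0.2,3.4,20],[0,0,0,0.2,-0.2,3.6,20],[0,0,0,0.2,-0.2,3.8,20],[0,0,0,0.2,-0.2,3.9,20],[0,0,0,0.2,-0.2,3.9,20],[0,0,0,0.2,-0.2,3.9,20]]]'
```

```text
clock: 34.57
ee_pos: [501.3, -58.3, 149.1]
tcp_rot: [2.157, 2.283, -0.0]
wrist_force: [-7.0, 0.9, 20.9]
width: 0.621
grasp_force: 44.7
```

```bash

python3 -m creep '[[[0,0,0,0,0,-0.2,20],[0,0,0,0,0,-0.2,65],[0,0,0,0,0,-0.2,72],[0,0,0,0,0,-0.2,80],[0,0,0,0,0,-0.2,85],[0,0,0,0,0,-0.2,85],[0,0,0,0,0,-3,90],[0,0,0,0,0,-7,100],[0,0,0,0,0,-11,100],[0,0,0,-4,0,-11,100],[0,0,0,-8,0,-11,100],[0,0,0,-8,0,-11,100]]]'
python3 wl.py wD1; python3 - <<'E'
from h import *
d=np.load("wD1.npz");K,E=d["K"],d["E"];print("expected disc",proj(K,E,[(501.3,-58.3,172),(528.3,-58.3,172),(474.3,-58.3,172),(501.3,-85.3,172),(501.3,-31.3,172)]).round())
E
```

```text
clock: 35.57
ee_pos: [507.7, -143.8, 257.3]
tcp_rot: [2.156, 2.276, -0.003]
wrist_force: [-0.0, 0.5, 0.7]
width: 1.002
grasp_force: 0.0
[ 506.7 -140.9  256.5] 1.001 0.0 35.6167
expected disc [[314.  87.]
 [355.  89.]
 [272.  85.]
 [312. 129.]
 [316.  41.]]
```

View pics/wD1.png

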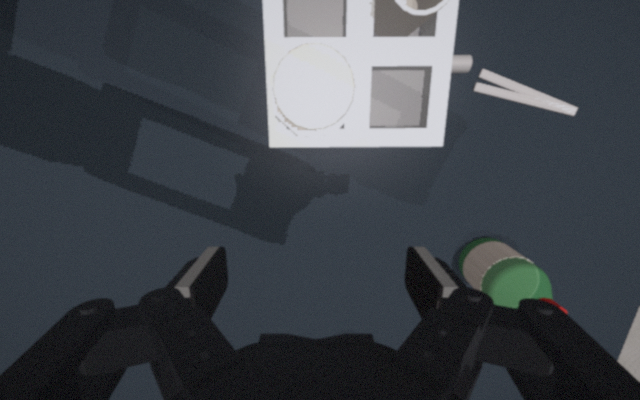

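The cover sits exactly where expected, disc at (314,87). Next is the cover at about (400,276).

```bash
python3 go.py 399 276 140 93.4
python3 -m creep '[[[0,0,0,4,-1,0,100],[0,0,0,8,-2,0,100],[0,0,0,12,-3,0,100],[0,0,0,16,-4,0,100],[0,0,0,20,-5,0,100],[0,0,0,24,-6,0,100],[0,0,0,28,-7,0,100],[0,0,0,32,-8,0,100],[0,0,0,36,-8.5,0,100],[0,0,0,40,-8.5,2,100],[0,0,0,42.2,-8.5,5,100],[0,0,0,42.2,-8.5,8,100]]]'
python3 go.py 399 276 140 93.4
```

```text
at [ 506.7 -140.9  256.5] t 35.62 F [ 0.1  0.2 -0.2] w 1.001 g 0.0
[0.0011, 0.0017, -0.0064] [42.22, -8.56, 11.57]
clock: 36.62
ee_pos: [397.2, 284.5, 176.0]
tcp_rot: [-2.152, -2.288, -0.009]
wrist_force: [-0.6, -0.8, -0.4]
width: 0.999
grasp_force: 0.0
at [397.2 284.5 176. ] t 36.62 F [-0.6 -0.8 -0.4] w 0.999 g 0.0
[0.0035, -0.0047, 0.0021] [-0.88, 0.12, 3.59]
```

```bash

python3 -m creep '[[[0,0,0,0,0,2,100],[0,0,0,0,0,3.6,100],[0,0,0,0,0,3.6,100],[0,0,0,0,0,3.6,100],[0,0,0,0,0,3.6,100]]]'
python3 rim.py 399 276 60;python3 go.py 399 276 36 93.4
```

```text
clock: 37.03
ee_pos: [397.3, 279.1, 140.7]
tcp_rot: [-2.157, -2.284, -0.001]
wrist_force: [0.5, 0.1, -0.1]
width: 0.997
grasp_force: 0.0
centre px [319. 219.] bbox L,R,T,B 278 358 154 248 area 5362
expected L,R,T,B 282.0 356.0 182.0 253.0 px/mm 1.387064869030775
at [397.8 279.2 141.2] t 37.08 F [-0.  -0.3  0.5] w 1.003 g 0.0
[0.0016, -0.001, -0.0025] [-0.34, 0.09, 10.52]
```

```bash

python3 -m creep '[[[0,0,0,0,0,3,100],[0,0,0,0,0,6,100],[0,0,0,0,0,9,100],[0,0,0,0,0,10.5,100],[0,0,0,0,0,10.5,100],[0,0,0,0,0,10.5,60],[0,0,0,0,0,10.5,20],[0,0,0,0,0,10.5,20],[0,0,0,0,0,10.5,20],[0,0,0,0,0,10.5,20],[0,0,0,0,0,10.5,20],[0,0,0,0,0,10.5,20]]]' 40
python3 -m creep '[[[0,0,0,0,0,0,20],[0,0,0,0,0,-4,20],[0,0,0,0,0,-8,20],[0,0,0,0,0,-12,20],[0,0,0,0,0,-16,20],[0,0,0,0,0,-20,20],[0,0,0,0,0,-20,20],[0,0,0,0,0,-20,20],[0,0,0,0,0,-20,20],[0,0,0,0,0,-20,20]]]'
python3 wl.py wC2; python3 go.py 581.5 31 200 93.4
python3 - <<'E'
import numpy as np,cv2
for n in("wC1","wC2"):
  g=cv2.cvtColor(np.load(n+".npz")["im"],cv2.COLOR_RGB2HSV)
  print("col 317 V",g[176:350:4,317,2])
  for r in(280,300,320):print(r,g[r,230:410:4,2])
E
```

```text
clock: 38.08
ee_pos: [398.6, 279.5, 37.2]
tcp_rot: [2.156, 2.283, 0.006]
wrist_force: [0.0, -0.1, 6.3]
width: 0.626
grasp_force: 42.0
clock: 38.92
ee_pos: [395.8, 277.9, 233.9]
tcp_rot: [-2.157, -2.283, 0.004]
wrist_force: [0.1, 0.0, -1.9]
width: 0.629
grasp_force: 43.2
[395.8 277.9 233.5] 0.628 43.167060893028975 38.9667
at [395.8 277.9 233.5] t 38.97 F [-0.4 -0.1 -0.9] w 0.628 g 43.2
[-0.0034, 0.0018, -0.0024] [-25.7, 17.15, 3.34]
col 317 V [ 91 206 255 255 255 205 173 173 174 174 173 174 172 174 174 202 210 207
 209 209 209 209 210 209 209 208 208 208 209 209 208 207 208 207 207 207
 207 205 206 205 205  72  57  56]
280 [ 64  63 149 154  71 194 205 207 207 208 207 207 206 208 207 208 209 208
 209 210 209 208 210 209 209 208 210 210 210 208 208 208 209 208 209 208
 208 208 169  57 161 144  45  49  49]
300 [ 56  58  57  61  94 205 206 208 207 206 206 206 207 208 208 208 208 208
 207 207 207 207 208 208 208 207 209 208 209 209 208 207 208 206 207 207
 208 208 206  61  47  47  42  43  45]
320 [ 62  52  57  62  62  73 192 203 204 204 205 205 204 204 206 205 205 206
 205 206 205 205 206 207 207 205 207 204 206 206 207 206 207 206 206 207
 207 175  49  47  43  43  46  56  56]
col 317 V [ 55 187 212 213 211 150 122 119 119 118 121 117 118 118 120 154 153 151
 153 149 152 151 151 150 152 152 150 152 150 151 151 151 150 149 152 149
 149 150 147 149 149  42  26  36]
280 [ 37  36 118  64  44 143 151 151 150 152 150 150 152 151 150 151 149 154
 150 151 151 151 150 151 151 154 151 153 151 152 152 153 151 151 150 150
 149 152 133  28  73 117  35  29  22]
300 [ 39  36  36  39  61 149 150 150 150 149 151 150 149 150 152 151 152 150
 151 152 151 152 151 150 151 152 150 150 151 149 150 152 151 152 150 152
 153 152 148  39  26  27  33  22  27]
320 [ 35  34  31  37  39  54 119 145 147 148 148 149 150 149 149 149 148 149
 149 150 150 148 148 151 149 149 150 150 150 150 148 149 150 149 151 151
 151 129  66  30  26  27  31  30  33]
```

```bash

python3 -m creep '[[[0,0,0,-4,2.5,0,20],[0,0,0,-8,5,0,20],[0,0,0,-12,8,0,20],[0,0,0,-15,11,0,20],[0,0,0,-18,14,0,20],[0,0,0,-22,16,0,20],[0,0,0,-25.7,17.1,0,20],[0,0,0,-25.7,17.1,3,20],[0,0,0,-25.7,17.1,4.8,20],[0,0,0,-25.7,17.1,4.8,20],[0,0,0,-25.7,17.1,4.8,20],[0,0,0,-25.7,17.1,4.8,20]]]'
python3 go.py 581.5 31 149 93.4
```

```text
clock: 39.97
ee_pos: [582.1, 32.4, 186.8]
tcp_rot: [-2.156, -2.283, 0.001]
wrist_force: [-0.6, 1.4, 0.3]
width: 0.63
grasp_force: 43.1
at [582.1  32.4 186.8] t 39.97 F [-0.6  1.4  0.3] w 0.63 g 43.1
[-0.0016, -0.0004, -0.0018] [-0.14, -0.06, 3.78]
```

```bash

python3 -m creep '[[[0,0,0,-0.1,0,1,20],[0,0,0,-0.1,0,2,20],[0,0,0,-0.1,0,3,20],[0,0,0,-0.1,0,3.4,20],[0,0,0,-0.1,0,3.6,20],[0,0,0,-0.1,0,3.8,20],[0,0,0,-0.1,0,3.9,20],[0,0,0,-0.1,0,3.9,20],[0,0,0,-0.1,0,3.9,20]]]'
```

```text
clock: 40.72
ee_pos: [582.3, 31.1, 149.2]
tcp_rot: [-2.157, -2.284, -0.0]
wrist_force: [-3.4, 0.5, 5.7]
width: 0.625
grasp_force: 43.7
```

Contact at the right height. I'll release, lift and check where the remaining covers are.

```bash

python3 -m creep '[[[0,0,0,0,0,-0.1,20],[0,0,0,0,0,-0.1,65],[0,0,0,0,0,-0.1,72],[0,0,0,0,0,-0.1,80],[0,0,0,0,0,-0.1,85],[0,0,0,0,0,-0.1,85],[0,0,0,0,0,-3,90],[0,0,0,0,0,-7,100],[0,0,0,0,0,-11,100],[0,0,0,-4,0,-11,100],[0,0,0,-8,0,-11,100],[0,0,0,-8,0,-11,100]]]'
python3 wl.py wD2; python3 coarse.py | grep -v block; python3 - <<'E'
from h import *
d=np.load("wD2.npz");K,E=d["K"],d["E"];print("expected disc",proj(K,E,[(582.3,31.1,172),(609.3,31.1,172),(555.3,31.1,172),(582.3,4.1,172),(582.3,58.1,172)]).round())
g=cv2.cvtColor(d["im"],cv2.COLOR_RGB2GRAY);print(g[75:100:4,255:375:4])
E
python3 go.py 561 404 257 93.4
```

```text
clock: 41.72
ee_pos: [588.3, -55.1, 259.5]
tcp_rot: [2.157, 2.276, -0.002]
wrist_force: [-1.1, 0.1, -0.1]
width: 0.997
grasp_force: 0.0
[587.6 -52.3 258.7] 1.001 0.0 41.7667
149 252 r16.2 33 30 area 670.5 z45 [446. 402.  45.] z30 [446. 408.  30.]
152 208 r16.0 32 30 area 659.5 z45 [563. 401.  45.] z30 [565. 406.  30.]
303 242 r112.1 125 206 area 12072.5 z45 [481. -11.  45.] z30 [482. -10.  30.]
396 147 r15.5 29 30 area 616.5 z45 [ 750. -259.   45.] z30 [ 754. -262.   30.]
321 160 r36.7 56 70 area 2387.5 z45 [709. -55.  45.] z30 [712. -55.  30.]
240 134 r36.7 71 58 area 1727.0 z45 [776. 172.  45.] z30 [779. 174.  30.]
R [[-0.054, 0.999, -0.0], [0.999, 0.054, 0.0], [0.0, 0.0, -1.0]] cam at [ 446.  -49. 1392.]
expected disc [[314.  86.]
 [355.  89.]
 [273.  84.]
 [312. 128.]
 [316.  41.]]
[[144 175 213 213 213 206 213 213 213 213 213 214 215 213 214 215 214 214
  214 214 213 214 213 212 214 212 213 206  82  83]
 [143 170 214 213 214 208 213 212 213 212 213 214 216 215 215 212 213 215
  214 215 213 215 213 214 213 213 212 205  84  82]
 [144 162 214 214 213 204 213 214 213 213 214 214 214 214 213 214 215 215
  213 214 213 214 214 213 214 211 214 194  85  80]
 [144 160 214 213 215 209 213 213 213 213 214 214 214 215 214 214 215 216
  214 214 214 214 214 214 215 210 212 192  83  83]
 [144 155 214 213 213 205 215 214 213 213 214 215 214 214 215 214 213 214
  214 215 214 214 214 213 214 210 214 184  80  80]
 [141 152 215 214 214 204 214 215 214 213 213 214 215 214 214 214 213 215
  214 216 214 215 214 215 213 212 214 175  80  80]
 [144 148 215 215 214 211 215 215 215 214 214 215 214 215 215 215 215 215
  215 214 214 215 215 214 209 215 214 176  80  77]]
at [587.  -50.5 258.2] t 41.82 F [ 0.9  0.4 -0. ] w 1.003 g 0.0
[0.0, -0.0002, -0.0054] [45.52, -0.15, 0.13]
```

```bash

python3 -m creep '[[[0,0,0,4,0,0,100],[0,0,0,8,0,0,100],[0,0,0,12,0,0,100],[0,0,0,16,0,0,100],[0,0,0,20,0,0,100],[0,0,0,24,0,0,100],[0,0,0,28,0,0,100],[0,0,0,32,0,0,100],[0,0,0,36,0,0,100],[0,0,0,40,0,2,100],[0,0,0,44,0,4,100],[0,0,0,45.8,0,7,100]]]'
python3 -m creep '[[[0,0,0,0,0,2,100],[0,0,0,0,0,4.8,100],[0,0,0,0,0,4.8,100],[0,0,0,0,0,4.8,100],[0,0,0,0,0,4.8,100]]]'
python3 rim.py 562 407 60;python3 go.py 562 407 36 93.4
```

```text
clock: 42.82
ee_pos: [560.9, 414.7, 190.3]
tcp_rot: [-2.153, -2.287, -0.012]
wrist_force: [1.0, 0.6, -0.6]
width: 0.997
grasp_force: 0.0
clock: 43.23
ee_pos: [561.1, 408.9, 141.0]
tcp_rot: [-2.157, -2.284, -0.001]
wrist_force: [0.9, 0.5, 1.0]
width: 1.003
grasp_force: 0.0
centre px [318. 217.] bbox L,R,T,B 275 360 151 248 area 6221
expected L,R,T,B 281.0 355.0 180.0 251.0 px/mm 1.3874262010459846
at [561.8 409.  142. ] t 43.28 F [-0.5  0.1 -0.5] w 1.002 g 0.0
[0.0024, -0.0015, -0.0023] [-0.21, -0.02, 10.6]
```

```bash

python3 -m creep '[[[0,0,0,0,0,3,100],[0,0,0,0,0,6,100],[0,0,0,0,0,9,100],[0,0,0,0,0,10.5,100],[0,0,0,0,0,10.5,100],[0,0,0,0,0,10.5,60],[0,0,0,0,0,10.5,20],[0,0,0,0,0,10.5,20],[0,0,0,0,0,10.5,20],[0,0,0,0,0,10.5,20],[0,0,0,0,0,10.5,20],[0,0,0,0,0,10.5,20]]]' 40
python3 -m creep '[[[0,0,0,0,0,0,20],[0,0,0,0,0,-4,20],[0,0,0,0,0,-8,20],[0,0,0,0,0,-12,20],[0,0,0,0,0,-16,20],[0,0,0,0,0,-20,20],[0,0,0,0,0,-20,20],[0,0,0,0,0,-20,20],[0,0,0,0,0,-20,20],[0,0,0,0,0,-20,20]]]'
python3 wl.py wC3; python3 go.py 492 112 200 93.4
python3 - <<'E'
import numpy as np,cv2
for n in("wC3",):
  g=cv2.cvtColor(np.load(n+".npz")["im"],cv2.COLOR_RGB2HSV)
  print("col 317 V",g[176:350:4,317,2])
  for r in(280,300,320):print(r,g[r,230:410:4,2])
E
```

```text
clock: 44.28
ee_pos: [563.0, 409.4, 38.4]
tcp_rot: [2.156, 2.283, 0.009]
wrist_force: [0.6, -1.3, 7.0]
width: 0.62
grasp_force: 42.7
clock: 45.12
ee_pos: [559.8, 407.5, 233.5]
tcp_rot: [-2.157, -2.283, 0.005]
wrist_force: [0.2, 0.6, -0.4]
width: 0.624
grasp_force: 43.0
[559.8 407.5 232.9] 0.623 42.95108085963875 45.1667
at [559.8 407.5 232.9] t 45.17 F [-0.7  0.1 -1.1] w 0.623 g 43.0
[-0.0038, 0.0021, -0.0023] [-29.1, -8.44, 3.39]
col 317 V [232 255 255 255 255 172 172 174 168 167 168 170 169 167 206 202 202 203
 202 201 204 200 201 200 202 201 200 200 202 201 199 199 201 200 199 200
 198 199 198 197 199  67  52  51]
280 [ 60  59 159 130  64 190 197 199 199 200 198 200 201 200 200 200 200 200
 201 200 201 201 202 201 202 201 201 201 201 203 201 202 200 202 201 200
 200 201 187  54 141 155  44  46  50]
300 [ 55  48  54  58  68 191 198 197 198 198 197 198 200 200 199 200 200 201
 200 199 201 202 200 200 200 200 200 201 201 200 200 200 199 201 200 200
 200 202 192  52  45  44  42  40  40]
320 [ 59  50  53  54  59  68 110 190 197 196 196 197 197 198 198 197 197 198
 198 199 198 197 199 198 198 199 198 199 198 199 199 199 199 199 200 198
 192 109  55  49  43  45  40  49  52]
```

```bash

python3 -m creep '[[[0,0,0,-4,-1,0,20],[0,0,0,-8,-2,0,20],[0,0,0,-12,-3,0,20],[0,0,0,-16,-4.5,0,20],[0,0,0,-20,-6,0,20],[0,0,0,-24,-7.5,0,20],[0,0,0,-28,-8.4,0,20],[0,0,0,-29.2,-8.4,2,20],[0,0,0,-29.2,-8.4,4.8,20],[0,0,0,-29.2,-8.4,4.8,20],[0,0,0,-29.2,-8.4,4.8,20],[0,0,0,-29.2,-8.4,4.8,20]]]'
python3 go.py 492 111.2 149 93.4
```

```text
clock: 46.17
ee_pos: [493.9, 112.3, 187.0]
tcp_rot: [-2.156, -2.284, 0.001]
wrist_force: [0.2, -0.6, 0.4]
width: 0.622
grasp_force: 42.9
at [493.9 112.3 187. ] t 46.17 F [ 0.2 -0.6  0.4] w 0.622 g 42.9
[-0.0013, -0.0001, -0.0019] [-0.1, -0.19, 3.8]
```

```bash

python3 -m creep '[[[0,0,0,-0.1,-0.1,1,20],[0,0,0,-0.1,-0.1,2,20],[0,0,0,-0.1,-0.1,3,20],[0,0,0,-0.1,-0.1,3.4,20],[0,0,0,-0.1,-0.1,3.6,20],[0,0,0,-0.1,-0.1,3.8,20],[0,0,0,-0.1,-0.1,3.8,20],[0,0,0,-0.1,-0.1,3.8,20]]]'
```

```text
clock: 46.83
ee_pos: [492.6, 111.2, 150.3]
tcp_rot: [-2.157, -2.284, -0.0]
wrist_force: [-3.2, -0.1, 6.0]
width: 0.62
grasp_force: 43.7
```

```bash

python3 -m creep '[[[0,0,0,0,0,-0.1,20],[0,0,0,0,0,-0.1,65],[0,0,0,0,0,-0.1,72],[0,0,0,0,0,-0.1,80],[0,0,0,0,0,-0.1,85],[0,0,0,0,0,-0.1,85],[0,0,0,0,0,-3,90],[0,0,0,0,0,-7,100],[0,0,0,0,0,-11,100],[0,0,0,-4,1.5,-14,100],[0,0,0,-8,3,-17,100],[0,0,0,-12,4,-20,100]]]'
python3 -m creep '[[[0,0,0,-4,0,0,100],[0,0,0,-7,0,0,100],[0,0,0,-7,0,0,100],[0,0,0,-7,0,0,100],[0,0,0,-7,0,0,100]]]'
python3 wl.py wF; python3 - <<'E'
from h import *
d=np.load("wF.npz");K,E=d["K"],d["E"];print(proj(K,E,[(501.3,-58.3,172),(582.3,31.1,172),(492.5,111.5,172)]).round())
im,*_=cam("scene");save(cv2.resize(im[80:330,140:460],None,fx=2.4,fy=2.4,interpolation=cv2.INTER_CUBIC),"sF.png")
E
```

```text
clock: 47.83
ee_pos: [532.0, 16.1, 333.2]
tcp_rot: [2.154, 2.285, 0.002]
wrist_force: [1.2, 0.0, 0.7]
width: 1.0
grasp_force: 0.0
clock: 48.25
ee_pos: [535.1, -53.0, 331.1]
tcp_rot: [-2.157, -2.282, -0.0]
wrist_force: [0.1, -0.1, -0.9]
width: 0.998
grasp_force: 0.0
[535.2 -52.4 331.1] 1.003 0.0 48.3
[[282. 192.]
 [374. 101.]
 [276.  -8.]]
```

View pics/wF.png

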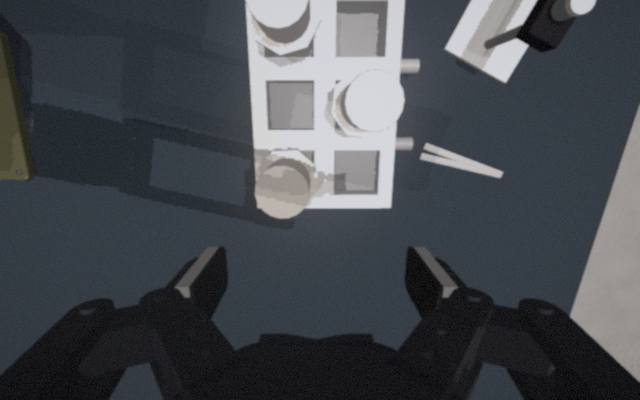

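View pics/sF.png

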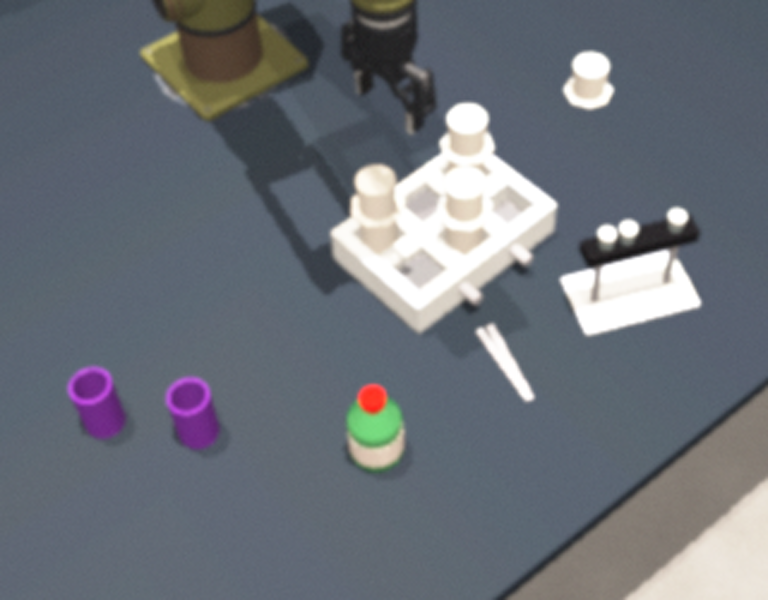

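Wrist view: three covered cups, discs at (284,190), (374,101) and (276,~0), as predicted. The scene crop shows all three stacks upright and square at (375,205), (465,205) and (467,140), with the bystanders and the spare cover untouched. The arm is clear, so I'm handing in.

```bash
python3 -c "
from workcell import env
print(env.close_job())"
```

```text
the job is handed in; nothing more can be done
None
```

I pressed all six plates down, seated the three white cups in empty wells, put a cover on each, and handed the job in at about 48 s; the hand-in returned no verdict, but the last camera views show all three stacks upright and square.

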